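Fetch the sample jar from behind the bottles and restock the rack

ROBOT

A 6-joint arm with a two-finger parallel gripper is mounted at the origin on the work surface. World frame = base frame: x ahead of the robot, y to its left, z up, the work surface at z = 0. Lengths are in m, angles in rad, forces in N, time in s.
With the tool pointing down it reaches from about 0.425 to 0.95 m from the base axis. Payload 3.5 kg.
Tool frame: the origin (TCP) lies at the very end of the fingers, on their centre line; the grasp point (between the pads) lies 19 mm behind it; z points along the fingers, y is the direction in which the jaws open and shut (so a half turn about z gives the same grasp; the last joint's range is limited). The gripper opens to 85 mm and grips with 20 to 120 N. Pads are 22 mm wide; open, the fingers measure 114 mm over their backs; the gripper's body (76 mm by 85 mm) begins 54 mm behind the grasp point. The pads swing forward as they close: fully open they stand 13 mm farther back than shut.
Start: joints at [-1.433, 0.286, 1.577, -0, 1.279, -0.15], TCP at [0.192, -0.647, 0.231] pointing down, gripper open.
Joint ranges: [-2.77, 2.77], [-0.9, 2.22], [0.21, 2.48], [-1.53, 4.67], [0.24, 2.81], [-2.84, 2.84]. Speed limits (rad/s): [2.79, 2.79, 3.14, 3.14, 3.14, 3.14].

INTERFACE

Orientations are given as a unit quaternion [x, y, z, w].
In Python, from plant import get_state, read_camera, get_calibration, ticket, search_frame, cut_out, pinpoint gives the robot as it stands.
- The arm moves only by the tool move_arm, never from a script. Its argument "plan" is a list that holds one entry, the list of rows, each a list of 7 numbers: the turn, a rotation vector about the tool's x, y, z in degrees, then the shift along the tool's x, y, z in m, then the finger opening in m, from 0 to 0.0854. In form: [[[ax, ay, az, x, y, z, hand], ...]]. A call has exactly 5 rows; each row is the pose to reach, as a shift and turn from the pose measured when the call began, along the tool's axes at that moment; what a row does not reach only later rows make up. A row lasts 1/8 s, in which the tool goes at most 62.5 mm and 10.7 degrees, less where a joint would pass 70% of its speed; a pose out of reach is approached as far as the arm can. A call with a gripper value outside its range is refused whole. The fingers move at their own pace and stop on an object; "force" is the grip in N (left out, the last holds). Time passes only in rows, so rows that repeat a pose let the fingers close, or fill a call up. It gives the time, the measured TCP pose, the force and the opening at its end, in the units of the state.
- get_state(): the state, without advancing time (a new reading comes with each control period).
- read_camera(name): name is "side" or "top"; returns the picture (420x560x3 uint8, red, green, blue); there is no depth.
- get_calibration(name): a dict with "mtx" (3x3 intrinsics, pixels), "extrinsics" (4x4, takes a point from camera to world coordinates). Camera axes: x right, y up, looking along -z (the intrinsics and any distortion apply to the point x, -y, -z); pixel columns grow to the right and rows downward; lengths in m; the calibration is good to about 2 mm. A picture is of the moment at which its call begins. get_calibration takes no time and is no camera call.
- ticket.sign_off(): hands the job in, once; it reports no verdict.
Trained networks look in the newest picture that a camera, given by its name, has taken for a name from the list of things; names that differ only in an ending like _2 or _b are one class to them, and where a whole thing is asked for, a point or a joint stands for the part that bears it (a point fixed in the world has none). Each returns a list of dicts, best first, with "p" (0 to 1); they miss things now and then, are a little off and sometimes report something else, mostly with a low value. They report only what shows in the picture. A call takes as long as a camera call. They do not tell look-alikes from the thing itself.
- search_frame(camera, query): "centre" ([column, row] in pixels, amid what is visible of it).
- cut_out(camera, query): "pixels" (420x560 bool, what is visible of it) and "centre" ([column, row] in pixels, amid what is visible of it).
- pinpoint(camera, query): "centre" ([column, row] in pixels: a listed point, or the origin of a listed thing).
The state is a dict: "time": time; "qpos": joint angles; "dq": joint speeds; "joint_efforts": joint torques, N m; "eef_pos": TCP position; "tcp_rot": TCP orientation; "contact_force": force on the tool from outside, world axes, zero at the start; "wrist_torque": the same for the moment, N m; "opening": opening from 0.0 (shut) to 1.0 (fully open).
Only numpy, scipy, OpenCV 4.12 (cv2) and the standard library are available. Lean on these libraries where they do the work, as an engineer would, in place of code of your own. Each camera call takes 0.05 s, during which the arm holds its last target.

TASK

The squat sample jar is hemmed in by three tall bottles on the rack plate: first stand all three bottles in the shallow steel tray, only then take the jar and stand it in the middle of the mixer's round rubber pad, and finally put each bottle back on the very spot it was taken from. Keep bottles and jar upright throughout, and do not shift the glass dish, the tube rack or the tip box.

Things in the scene. Friction and masses are not known exactly. Their poses are not given: they have to be found in the camera images.
- wide_bottle: The wide round white bottle: body 48 mm in diameter with straight sides up to 88 mm, then a shoulder and a grey cap 29 mm across, 115 mm tall in all, about 0.2 kg. Origin at the centre of its underside, z up its axis. It starts on one of the three bottle places of the rack, which one varies; that start position is where it must go back to.
- square_bottle: The square white bottle: body 42 x 42 mm, straight sides up to 90 mm, neck and grey cap 29 mm across, 115 mm tall in all, about 0.2 kg. Origin at the centre of its underside, z up, x and y square to its flat sides (within about 0.2 rad of the rack's x and y at the start). It starts on any one of the three bottle places and must go back to that start position (turned either way).
- slim_bottle: The slim round white bottle: body 34 mm in diameter with straight sides up to 92 mm, then a shoulder and a grey cap 21 mm across, 115 mm tall in all, about 0.12 kg. Origin at the centre of its underside, z up its axis. It starts on one of the three bottle places, which one varies; it must go back to that start position.
- jar: The squat white sample jar: 34 mm in diameter, with a 14 mm high grey lid 36 mm across on top, 44 mm tall in all, about 0.05 kg. Origin at the centre of its underside, z up its axis. It starts on the rack, on the side away from the robot, with the three bottles so close about it that a gripper has no room over it until they are gone.
- rack: Grey rack plate, fixed, 170 (x) x 190 (y) x 6 mm; origin at its underside, top face 6 mm above; 16 mm high lip along its +x edge, 84 mm from the origin. Flat, with thin ring outlines: bottle places at x,y = (-18,0), (15.5,52.6), (15.5,-52.6) mm, jar place at (40,0) mm. Neighbouring bottles stand 62 mm apart; fingers closing along the rack's x pass between them.
- tray: The side area: a shallow steel tray, fixed, 220 (x) x 130 (y) x 12 mm outside, walls 4 mm thick and 12 mm high, inner floor 4 mm above the origin. Origin at the centre of its underside, x along its length. Empty at the start, with room for the three bottles in a row along x, 68 mm apart.
- mixer_pad (a point): Centre of the top face of the mixer's round black rubber pad, 72 mm in diameter, flat, 66 mm above the table. The mixer is a fixed white box 170 x 130 mm, 55 mm high, that carries the pad in about its middle; x along the mixer's length. The pad does not move.
- dish: Bystander: a flat round clear glass dish, 63 mm in diameter and 16 mm high, loose, near the robot. Origin at the centre of its underside. Leave it alone.
- tube_rack: Bystander: a low steel sheet stand with small glass tubes in it, 50 (x) x 110 (y) x 50 mm, loose, beyond the work places. Origin at the centre of its underside. Leave it alone.
- tip_box: Bystander: a grey box of yellow pipette tips, 75 (x) x 110 (y) x 51 mm, loose, beyond the work places. Origin at the centre of its underside. Leave it alone.
Not all that is in view belongs to the job. What is shaped like the square_bottle but blue or red is not meant.

How it is judged:
On the way, in this order (a step that is already met when the one before it is completed fails the run):
1. all three bottles stand released in the tray, the jar still on the rack (x of wide_bottle in the frame of tray between -0.108 and 0.108 m and y of wide_bottle in the frame of tray between -0.063 and 0.063 m and z of each of wide_bottle, square_bottle, slim_bottle in the frame of tray below 0.012 m and angle between each of wide_bottle, square_bottle, slim_bottle's own z axis and vertical below 0.12 rad and linear speed of each of wide_bottle, square_bottle, slim_bottle below 0.03 m/s and contact force between the fingers and wide_bottle below 0.1 N and x of square_bottle in the frame of tray between -0.108 and 0.108 m and y of square_bottle in the frame of tray between -0.063 and 0.063 m and contact force between the fingers and square_bottle below 0.1 N and x of slim_bottle in the frame of tray between -0.108 and 0.108 m and y of slim_bottle in the frame of tray between -0.063 and 0.063 m and contact force between the fingers and slim_bottle below 0.1 N and horizontal distance between jar and rack below 0.08 m), for 0.2 s.
2. the jar stands released in the middle of the mixer's pad, the bottles still in the tray (distance between jar and mixer_pad below 0.012 m and angle between each of jar, wide_bottle, square_bottle, slim_bottle's own z axis and vertical below 0.12 rad and linear speed of each of jar, wide_bottle, square_bottle, slim_bottle below 0.03 m/s and contact force between the fingers and jar below 0.1 N and x of wide_bottle in the frame of tray between -0.108 and 0.108 m and y of wide_bottle in the frame of tray between -0.063 and 0.063 m and z of each of wide_bottle, square_bottle, slim_bottle in the frame of tray below 0.012 m and contact force between the fingers and wide_bottle below 0.1 N and x of square_bottle in the frame of tray between -0.108 and 0.108 m and y of square_bottle in the frame of tray between -0.063 and 0.063 m and contact force between the fingers and square_bottle below 0.1 N and x of slim_bottle in the frame of tray between -0.108 and 0.108 m and y of slim_bottle in the frame of tray between -0.063 and 0.063 m and contact force between the fingers and slim_bottle below 0.1 N), for 0.2 s.
At the end, for the whole second after the job is handed in: The jar stands upright, released and at rest on the mixer's pad, within 12 mm of its centre; each of the three bottles stands upright, released and at rest within 15 mm of where it stood at the start (distance between jar and mixer_pad below 0.012 m and angle between each of jar, wide_bottle, square_bottle, slim_bottle's own z axis and vertical below 0.12 rad and linear speed of each of jar, wide_bottle, square_bottle, slim_bottle below 0.03 m/s and contact force between the fingers and jar below 0.1 N and distance of each of wide_bottle, square_bottle, slim_bottle from where it was at the start of the episode below 0.015 m and contact force between the fingers and wide_bottle below 0.1 N and contact force between the fingers and square_bottle below 0.1 N and contact force between the fingers and slim_bottle below 0.1 N); the robot touches nothing.
It fails at once if a bottle or the jar is tipped by more than 40 degrees (angle between any of wide_bottle, square_bottle, slim_bottle, jar's own z axis and vertical above 0.7 rad).
It fails at once if the dish, the tube rack or the tip box is shifted by more than 25 mm (distance of any of dish, tube_rack, tip_box from where it was at the start of the episode above 0.025 m).
It also fails if it takes over 141 s, if anything falls off the work surface, if the arm or the gripper's body presses on something with over 40 N, if the wrist force passes 120 N, or if a joint passes its speed limit or range.

## Working session

There is one attempt and no reset: what is moved stays moved. The work goes in short steps, Python scripts to look and compute and a tool call to move; the robot and the scene stay as the last step left them, time stands still between calls to the robot, and variables do not carry over. Pictures are saved under pics/ and viewed, and the job is handed in when it is done.

Besides the shell and the picture viewer there is one more tool, called after ">>>" as name(argument=value, ...), one argument or row to a line, values as JSON. move_arm: Moves the arm, as the interface text tells. Its arguments: {"type":"object","properties":{"plan":{"type":"array","items":{"type":"array","items":{"type":"array","items":{"type":"number"}}}},"force":{"type":"number"}},"required":["plan"]}

```bash
ls; mkdir -p pics; python3 - <<'E'
from plant import *
import cv2,numpy as np
for n in ("side","top"):
    im=read_camera(n); cv2.imwrite(f"pics/{n}0.png",im[:,:,::-1])
    c=get_calibration(n); print(n,{k:np.round(np.array(v),4).tolist() if not isinstance(v,str) else v for k,v in c.items()})
s=get_state();print(s)
E
```

```text
pics
side {'mtx': [[380.3869, 0.0, 282.8228], [0.0, 380.3869, 203.2254], [0.0, 0.0, 1.0]], 'extrinsics': [[0.7911, 0.3015, -0.5322, 0.1797], [-0.6115, 0.4115, -0.6758, -0.537], [0.0152, 0.8601, 0.5099, 0.4671], [0.0, 0.0, 0.0, 1.0]]}
top {'mtx': [[519.6634, 0.0, 281.4276], [0.0, 519.6634, 207.7858], [0.0, 0.0, 1.0]], 'extrinsics': [[-0.0154, 0.9981, -0.0604, 0.4915], [-0.9999, -0.0152, 0.005, -0.0039], [0.004, 0.0605, 0.9982, 1.3076], [0.0, 0.0, 0.0, 1.0]]}
{'time': 0.1, 'qpos': array([-1.43300916e+00,  2.87128732e-01,  1.57803050e+00, -4.52374731e-06,
        1.27860493e+00, -1.50012381e-01]), 'dq': array([ 0.00055605, -0.00052675, -0.00335893,  0.00061295, -0.00095284,
        0.0006687 ]), 'joint_efforts': array([ 7.91918719e-04, -4.07296336e+01, -2.93700600e+01, -1.63934678e-04,
        3.40648119e-03, -1.10344075e-05]), 'eef_pos': array([ 0.19153068, -0.64663612,  0.23005111]), 'tcp_rot': array([ 9.89663604e-01,  1.43404223e-01,  4.47149251e-06, -1.08574680e-03]), 'contact_force': array([-1.09437595,  0.09122899, -0.16526399]), 'wrist_torque': array([-0.00243419, -0.03616739, -0.00208179]), 'opening': 1.0001963468561923}
```

View pics/side0.png

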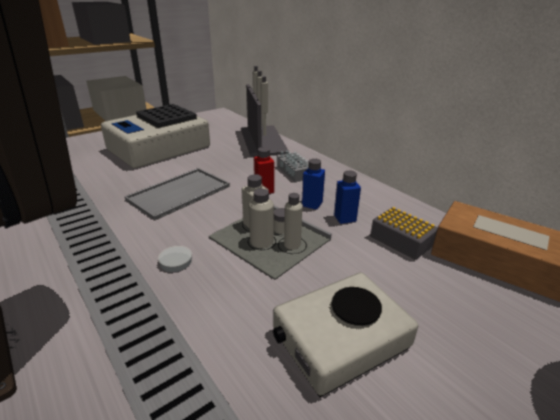

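View pics/top0.png

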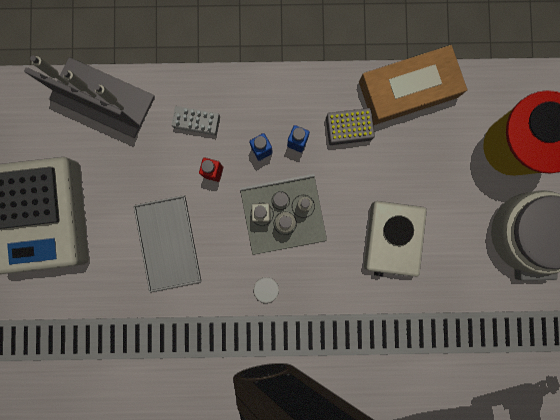

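The side view shows the rack around (270,235) with three white bottles: caps at (255,183), (262,198) and (294,200), and the jar hidden behind at about (281,210). In the top view the square bottle is at (260,213), wide at (285,224), slim at (303,206) and the jar at (281,201). The tray is at (168,243) and the pad at (398,231). The blue and red square look-alikes are at (261,147), (298,138) and (210,168), off the rack.

```bash
cat > h.py <<'E'
from plant import *
import cv2,numpy as np
from scipy.spatial.transform import Rotation as R
CAL={n:get_calibration(n) for n in("side","top")}
def ray(n,px):
    K=np.array(CAL[n]["mtx"]);E=np.array(CAL[n]["extrinsics"])
    d=np.array([(px[0]-K[0,2])/K[0,0],-(px[1]-K[1,2])/K[1,1],-1.])
    d=E[:3,:3]@d; return E[:3,3],d/np.linalg.norm(d)
def atz(n,px,z):
    o,d=ray(n,px); return o+d*(z-o[2])/d[2]
def tri(a,b):
    o1,d1=ray("side",a);o2,d2=ray("top",b)
    A=np.stack([d1,-d2],1);t=np.linalg.lstsq(A,o2-o1,rcond=None)[0]
    p,q=o1+t[0]*d1,o2+t[1]*d2
    return (p+q)/2,np.linalg.norm(p-q)
def proj(n,p):
    K=np.array(CAL[n]["mtx"]);E=np.array(CAL[n]["extrinsics"])
    c=np.linalg.inv(E)@np.r_[p,1]
    return np.array([K[0,0]*c[0]/-c[2]+K[0,2],K[1,1]*-c[1]/-c[2]+K[1,2]])
E
python3 - <<'E'
from h import *
for q in ["wide_bottle","square_bottle","slim_bottle","jar","rack","tray","mixer_pad","dish","tube_rack","tip_box"]:
    r={n:pinpoint(n,q) for n in("side","top")}
    for n in r: print(q,n,[(np.round(x["centre"],1).tolist(),round(x["p"],2)) for x in r[n][:5]])
    if r["side"] and r["top"]:
        p,e=tri(r["side"][0]["centre"],r["top"][0]["centre"]);print("   tri",np.round(p,4),round(e,4))
im=read_camera("top");cv2.imwrite("pics/crop1.png",cv2.resize(im[165:265,230:340,::-1],None,fx=6,fy=6,interpolation=cv2.INTER_CUBIC))
im=read_camera("side");cv2.imwrite("pics/crop2.png",cv2.resize(im[140:275,200:365,::-1],None,fx=4,fy=4,interpolation=cv2.INTER_CUBIC))
E
```

```text
wide_bottle side [([262.3, 240.6], 0.92)]
wide_bottle top [([286.2, 222.6], 0.61), ([193.5, 121.7], 0.15)]
   tri [ 0.5333 -0.022   0.0087] 0.0012
square_bottle side [([259.1, 222.6], 0.82), ([347.9, 218.1], 0.82), ([310.0, 207.2], 0.74), ([262.6, 193.0], 0.57)]
square_bottle top [([262.8, 211.1], 0.83), ([260.2, 149.2], 0.82), ([213.4, 171.8], 0.8), ([297.8, 142.8], 0.79)]
   tri [0.5638 0.0355 0.0095] 0.0033
slim_bottle side [([293.0, 241.6], 0.9)]
slim_bottle top [([302.5, 206.0], 0.59)]
   tri [ 0.5757 -0.0647  0.0127] 0.0056
jar side [([283.1, 227.7], 0.56)]
jar top [([276.9, 200.2], 0.73)]
   tri [ 0.5945 -0.0028  0.0045] 0.0121
rack side [([265.7, 239.6], 0.96)]
rack top [([284.3, 216.6], 0.88)]
   tri [ 0.5474 -0.0167  0.0021] 0.0019
tray side [([178.4, 194.1], 0.67), ([293.3, 243.5], 0.63)]
tray top [([165.4, 244.1], 0.85)]
   tri [ 0.4862  0.2821 -0.0056] 0.0052
mixer_pad side [([357.7, 308.5], 0.62)]
mixer_pad top [([398.3, 229.6], 0.95)]
   tri [ 0.5117 -0.2922  0.056 ] 0.0038
dish side [([175.9, 261.3], 0.97)]
dish top [([267.1, 290.3], 0.75)]
   tri [0.3672 0.0276 0.0036] 0.0043
tube_rack side [([290.7, 174.4], 0.86)]
tube_rack top [([196.1, 123.3], 0.82)]
   tri [ 0.7907  0.2048 -0.0079] 0.0008
tip_box side [([400.5, 242.5], 0.97)]
tip_box top [([347.0, 128.3], 0.9)]
   tri [ 0.773  -0.1822 -0.0064] 0.0025
```

View pics/crop1.png

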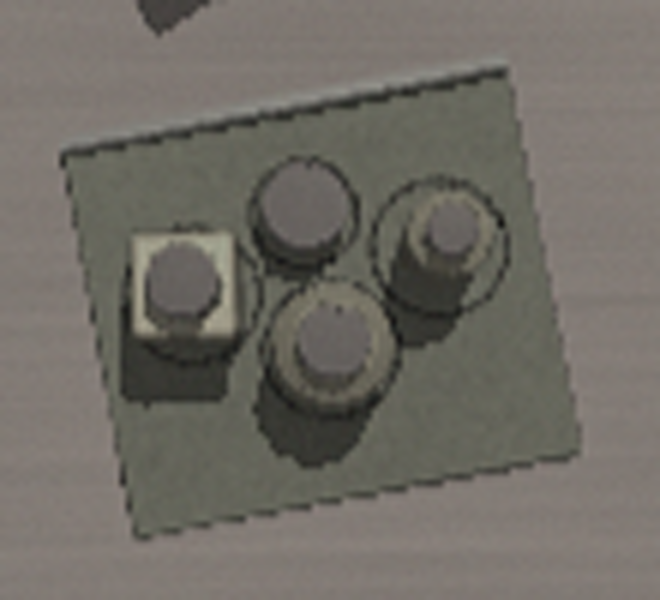

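View pics/crop2.png

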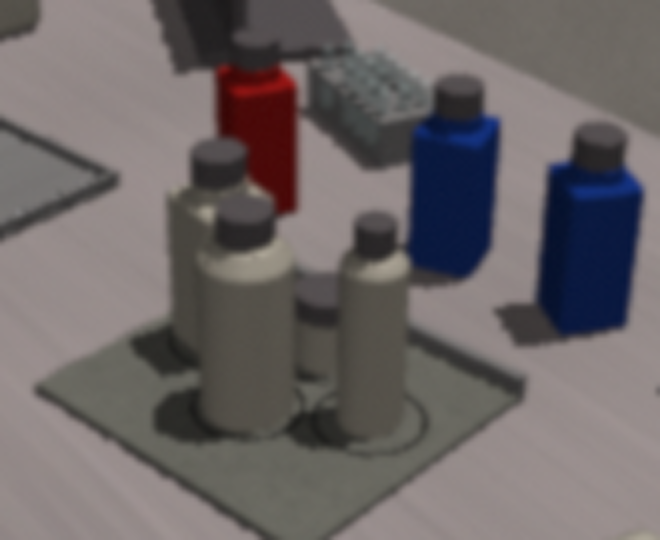

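Crop check: the white square bottle (top view at ≈(260,213)) stands on the rack's left bottle place. The blue bottles at (261,147) and (298,138) and the red one at (210,168) are outside the rack and are not meant. Wide is on the near place and slim on the right one. Next I'll refine these positions with edge points.

```bash
cat > ov.py <<'E'
from h import *
def circ(p,r,z,n=40):
    a=np.linspace(0,2*np.pi,n);return np.stack([p[0]+r*np.cos(a),p[1]+r*np.sin(a),0*a+z],1)
def box(p,w,h,yaw,z):
    c=np.array([[-1,-1],[1,-1],[1,1],[-1,1],[-1,-1]])*[w/2,h/2]
    s,k=np.sin(yaw),np.cos(yaw);c=c@np.array([[k,s],[-s,k]])+np.array(p)[:2]
    return np.c_[c,np.full(5,z)]
def draw(name,curves,roi,f,out):
    im=read_camera(name)[:,:,::-1]; x0,y0,x1,y1=roi
    im=cv2.resize(im[y0:y1,x0:x1],None,fx=f,fy=f,interpolation=cv2.INTER_CUBIC).copy()
    for c,col in curves:
        p=np.array([proj(name,q) for q in c]);p=(p-[x0,y0]+.5)*f-.5
        cv2.polylines(im,[np.round(p).astype(int)],False,col,1)
    cv2.imwrite(out,im)
E
python3 - <<'E'
from h import *
def c1(x,y):return (x+.5)/6-.5+230,(y+.5)/6-.5+165
def c2(x,y):return (x+.5)/4-.5+200,(y+.5)/4-.5+140
for n,a,b,z in [("sq cap",(184,281),(218,157),.121),("wide cap",(334,344),(246,213),.121),("slim cap",(454,227),(377,226),.121),("jar",(306,204),(320,290),.05)]:
    p,e=tri(c2(*b),c1(*a));print(n,"tri",p.round(4),round(e,4),"top@z",atz("top",c1(*a),z).round(4))
C=[atz("top",c1(*q),.006) for q in [(135,537),(580,455),(510,75)]]
print(np.round(C,4))
print("yaw from near edge",np.degrees(np.arctan2(*(C[0]-C[1])[[0,1]])),np.linalg.norm(C[0]-C[1]))
for q in ["tray","mixer_pad","rack"]:
    if q=="mixer_pad":
        r=[]
    m=cut_out("top",q)
    for x in m[:2]:
        cs,_=cv2.findContours(x["pixels"].astype(np.uint8),0,2);c=max(cs,key=cv2.contourArea)
        b=cv2.minAreaRect(c); bp=cv2.boxPoints(b)
        print(q,x["p"],[atz("top",p,.066 if q=="mixer_pad" else .012 if q=="tray" else .006).round(4).tolist() for p in [b[0],*bp]],b)
im=read_camera("top")
g=cv2.cvtColor(im,cv2.COLOR_RGB2GRAY)
m=np.zeros_like(g);m[205:255,375:425]=(g[205:255,375:425]<60)
cs,_=cv2.findContours(m,0,2);c=max(cs,key=cv2.contourArea);e=cv2.minEnclosingCircle(c);mm=cv2.moments(c)
print("pad",e,mm['m10']/mm['m00'],mm['m01']/mm['m00'],atz("top",(mm['m10']/mm['m00'],mm['m01']/mm['m00']),.066))
cv2.imwrite("pics/tray.png",cv2.resize(im[185:300,125:210,::-1],None,fx=5,fy=5,interpolation=cv2.INTER_CUBIC))
E
```

```text
sq cap tri [0.5567 0.0384 0.1167] 0.0019 top@z [0.5557 0.0388 0.121 ]
wide cap tri [ 0.5326 -0.0191  0.1181] 0.0039 top@z [ 0.5308 -0.018   0.121 ]
slim cap tri [ 0.5758 -0.0653  0.1178] 0.0019 top@z [ 0.5748 -0.0645  0.121 ]
jar tri [ 0.5894 -0.0079  0.0489] 0.0017 top@z [ 0.59   -0.0084  0.05  ]
[[ 0.4556  0.0646  0.006 ]
 [ 0.4868 -0.1212  0.006 ]
 [ 0.6465 -0.0951  0.006 ]]
yaw from near edge -9.522527462717495 0.18840785528831003
tray 0.64 [[0.4871, 0.275, 0.012], [0.5857, 0.3641, 0.012], [0.6107, 0.2297, 0.012], [0.3893, 0.1867, 0.012], [0.365, 0.3198, 0.012]] ((167.1538543701172, 242.7692413330078), (90.60565185546875, 54.91251754760742), 78.69007110595703)
mixer_pad 0.75 [[0.487, -0.2793, 0.066], [0.4095, -0.2013, 0.066], [0.5821, -0.2254, 0.066], [0.565, -0.3579, 0.066], [0.3926, -0.3328, 0.066]] ((394.73004150390625, 239.384521484375), (55.794551849365234, 73.00537109375), 6.4588165283203125)
rack 0.6 [[0.5547, -0.0132, 0.006], [0.6229, 0.0957, 0.006], [0.6558, -0.0932, 0.006], [0.4868, -0.1216, 0.006], [0.4545, 0.066, 0.006]] ((282.6565856933594, 213.97988891601562), (68.2115478515625, 76.1655502319336), 79.3150863647461)
pad ((398.2952880859375, 230.23550415039062), 14.90965461730957) 398.3587786259542 230.282951653944 [ 0.50853317 -0.28860958  0.066     ]
```

View pics/tray.png

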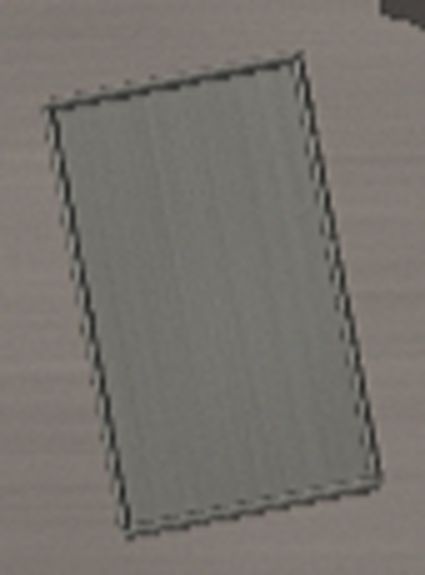

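```bash
python3 - <<'E'
from ov import *
G=(0,255,0);Rd=(0,0,255)
sq=(.556,.0385);wi=(.5315,-.0185);sl=(.575,-.065);ja=(.59,-.008);yr=np.radians(9.5);rk=np.array([.5548,-.0133]);yt=np.radians(11);tr=(.487,.275)
cv=[]
for p,r,rc,h in[(wi,.024,.0145,.088),(sl,.017,.0105,.092)]:
    cv+=[(circ(p,r,.006),G),(circ(p,r,.006+h),G),(circ(p,rc,.121),Rd)]
cv+=[(circ(sq,.0145,.121),Rd),(box(sq,.042,.042,np.radians(-1),.006),G),(box(sq,.042,.042,np.radians(-1),.096),G)]
cv+=[(circ(ja,.018,.05),Rd),(circ(ja,.017,.006),G),(box(rk,.17,.19,yr,.006),G),(box(tr,.22,.13,yt,.012),G),(circ((.5085,-.2886),.036,.066),Rd)]
draw("top",cv,(230,165,340,265),6,"pics/o1.png")
draw("side",cv,(200,160,360,275),5,"pics/o2.png")
draw("top",cv,(120,180,440,300),2.5,"pics/o3.png")
draw("side",cv,(100,150,440,390),2,"pics/o4.png")
E
cd pics; python3 -c "
import cv2,numpy as np
a=cv2.imread('o3.png');b=cv2.imread('o4.png')[:290];w=max(a.shape[1],b.shape[1])
p=lambda i:np.pad(i,((0,0),(0,w-i.shape[1]),(0,0)))
cv2.imwrite('o5.png',np.vstack([p(a),p(b)]))"
```

```text
(no output)
```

View pics/o1.png

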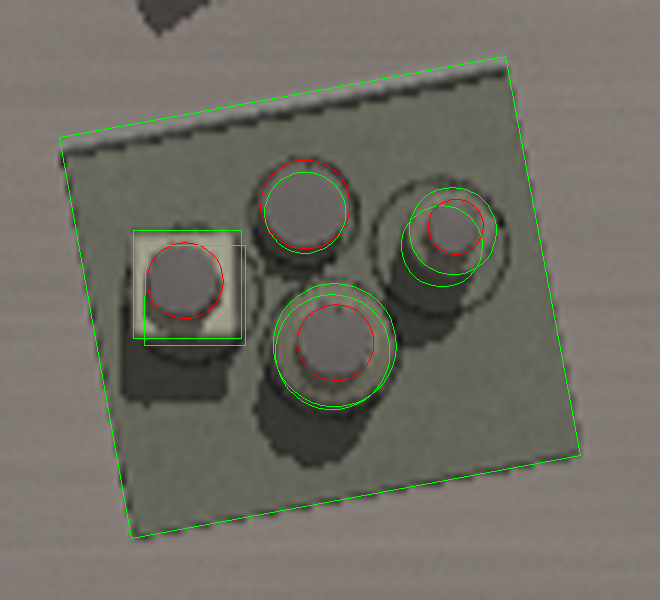

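View pics/o2.png

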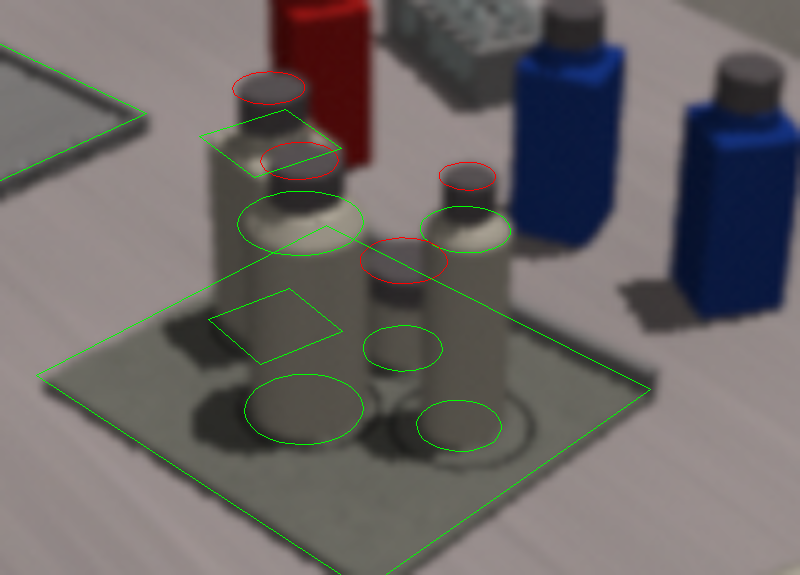

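View pics/o5.png

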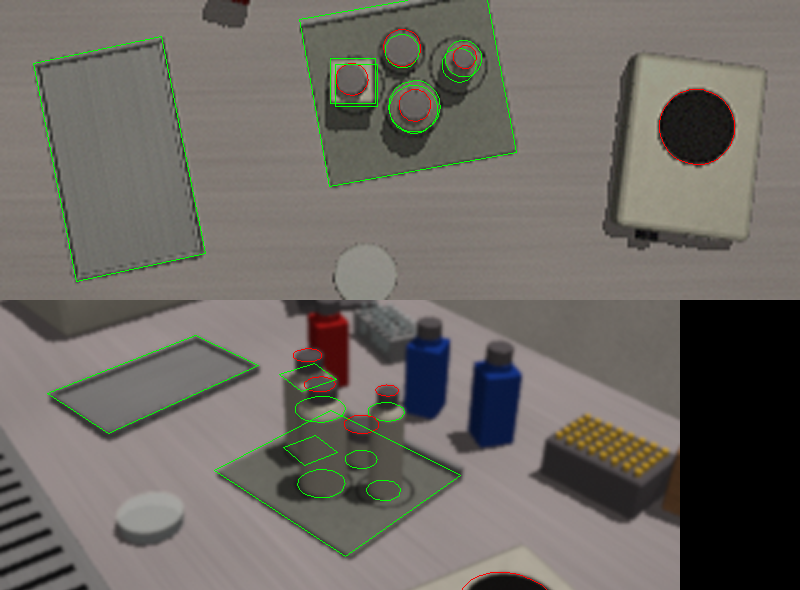

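```bash
cat > go.py <<'E'
# usage: go.py x y z toolY_angle_deg
from h import *
import sys
x,y,z,a=map(float,sys.argv[1:5])
s=get_state();p=np.array(s["eef_pos"]);Rc=R.from_quat(s["tcp_rot"])
t=np.radians(a);yt=np.array([np.cos(t),np.sin(t),0]);zt=np.array([0,0,-1.]);xt=np.cross(yt,zt)
Rt=R.from_matrix(np.stack([xt,yt,zt],1))
print("t",round(s["time"],2),"pos",p.round(4),"yawY",np.degrees(np.arctan2(*Rc.as_matrix()[[1,0],1])).round(2),"F",np.round(s["contact_force"],1),"open",round(s["opening"],3),"q6",round(s["qpos"][5],2))
print("turn",np.degrees((Rc.inv()*Rt).as_rotvec()).round(2),"shift",Rc.inv().apply(np.array([x,y,z])-p).round(4))
E
python3 go.py .556 .0385 .22 -1
```

```text
t 1.6 pos [ 0.1916 -0.6472  0.2314] yawY -73.51 F [ 0.4  0.9 -0. ] open 1.0 q6 -0.15
turn [  0.     0.   -72.51] shift [ 0.544  -0.5541  0.0113]
```

>>> move_arm(
  plan=[
    [[0,0,-10,0.04,-0.04,0,0.0854],[0,0,-20,0.08,-0.08,0,0.0854],[0,0,-30,0.12,-0.12,0,0.0854],[0,0,-40,0.16,-0.16,0,0.0854],[0,0,-50,0.2,-0.2,0,0.0854]],
  ],
  force=60,
)

```text
time: 2.22
eef_pos: [0.3273, -0.3971, 0.2316]
tcp_rot: [0.835, 0.55, 0.0, 0.0]
contact_force: [1.1, 0.4, 0.2]
opening: 0.997
```

```bash
python3 go.py .556 .0385 .22 -1
```

```text
t 2.23 pos [ 0.3273 -0.3971  0.2316] yawY -23.2 F [1.1 0.4 0.2] open 0.997 q6 -0.67
turn [ 4.00e-02  2.00e-02 -2.22e+01] shift [0.4905 0.0386 0.0114]
```

>>> move_arm(
  plan=[
    [[0,0,-5,0.06,0.01,0,0.0854],[0,0,-10,0.12,0.015,0,0.0854],[0,0,-15,0.18,0.02,0,0.0854],[0,0,-20,0.24,0.025,0,0.0854],[0,0,-22.2,0.3,0.03,0,0.0854]],
  ],
)

```text
time: 2.85
eef_pos: [0.4738, -0.1314, 0.232]
tcp_rot: [0.713, 0.701, 0.0, 0.001]
contact_force: [0.9, -0.9, -0.0]
opening: 1.0
```

```bash
python3 go.py .556 .0385 .19 -1
```

```text
t 2.85 pos [ 0.4738 -0.1314  0.232 ] yawY -0.92 F [ 0.9 -0.9 -0. ] open 1.0 q6 -0.46
turn [0.1  0.07 0.08] shift [0.1712 0.0794 0.0419]
```

>>> move_arm(
  plan=[
    [[0,0,0,0.045,0.02,0,0.0854],[0,0,0,0.09,0.04,0,0.0854],[0,0,0,0.13,0.06,0.01,0.0854],[0,0,0,0.171,0.079,0.04,0.0854],[0,0,0,0.171,0.079,0.04,0.0854]],
  ],
)

```text
time: 3.48
eef_pos: [0.5545, 0.0408, 0.189]
tcp_rot: [0.711, 0.703, -0.001, -0.001]
contact_force: [-0.3, -0.4, -0.2]
opening: 0.997
```

```bash
python3 go.py .556 .0385 .062 -1; python3 - <<'E'
from h import *
im=read_camera("top");a=cv2.resize(im[165:265,220:340,::-1],None,fx=4,fy=4,interpolation=cv2.INTER_CUBIC)
im=read_camera("side");b=cv2.resize(im[90:290,180:340,::-1],None,fx=2,fy=2,interpolation=cv2.INTER_CUBIC)
cv2.imwrite("pics/p1.png",np.hstack([a,b]))
E
```

```text
t 3.48 pos [0.5545 0.0408 0.189 ] yawY -0.69 F [-0.3 -0.4 -0.2] open 0.997 q6 -0.1
turn [-0.21  0.02  0.31] shift [-0.0022  0.002   0.127 ]
```

View pics/p1.png

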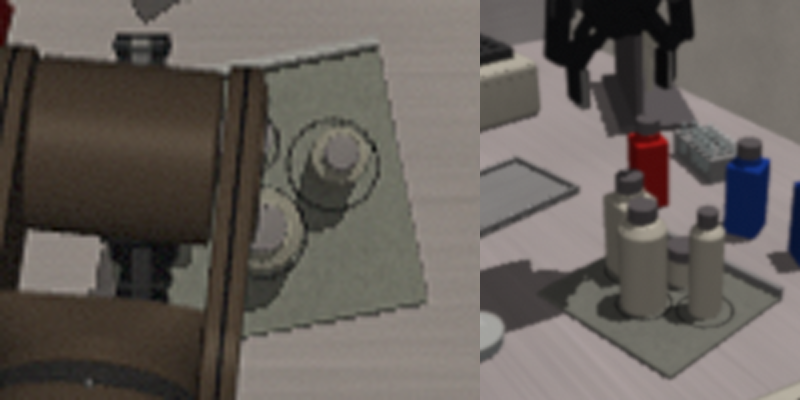

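The open jaws straddle the square bottle along x, with the tips above the caps at side-crop (575,90) and (665,70). Descending.

>>> move_arm(
  plan=[
    [[0,0,0.3,-0.002,0.002,0.035,0.0854],[0,0,0.3,-0.002,0.002,0.07,0.0854],[0,0,0.3,-0.002,0.002,0.105,0.0854],[0,0,0.3,-0.002,0.002,0.127,0.0854],[0,0,0.3,-0.002,0.002,0.127,0.0854]],
  ],
)

```text
time: 4.2
eef_pos: [0.5566, 0.035, 0.0641]
tcp_rot: [0.715, 0.699, -0.001, 0.0]
contact_force: [-0.3, 0.2, 0.3]
opening: 1.001
```

>>> move_arm(
  plan=[
    [[0,0,0,0,0,0,0.06],[0,0,0,0,0,0,0.05],[0,0,0,0,0,0,0.04],[0,0,0,0,0,0,0.035],[0,0,0,0,0,0,0.03]],
  ],
)

```text
time: 4.82
eef_pos: [0.5579, 0.0347, 0.066]
tcp_rot: [0.715, 0.699, -0.0, 0.001]
contact_force: [-1.4, -0.7, 6.2]
opening: 0.484
```

```bash
python3 go.py .556 .0385 .062 -1
```

```text
t 4.83 pos [0.5579 0.0347 0.066 ] yawY -1.25 F [-1.4 -0.7  6.2] open 0.484 q6 -0.09
turn [ 0.09  0.14 -0.25] shift [ 0.0038 -0.002   0.004 ]
```

>>> move_arm(
  plan=[
    [[0,0,0,0,0,-0.01,0.03],[0,0,0,0,0,-0.04,0.03],[0,0,0,0,0,-0.08,0.03],[0,0,0,0.01,0,-0.12,0.03],[0,0,-4,0.04,0,-0.13,0.03]],
  ],
)

```text
time: 5.45
eef_pos: [0.5603, 0.0746, 0.1999]
tcp_rot: [0.69, 0.724, 0.002, 0.004]
contact_force: [-0.3, 0.5, -1.9]
opening: 0.482
```

```bash
python3 go.py .5546 .265 .19 11
```

```text
t 5.45 pos [0.5603 0.0746 0.1999] yawY 2.74 F [-0.3  0.5 -1.9] open 0.482 q6 -0.09
turn [ 0.43  0.22 -8.26] shift [0.1905 0.0034 0.0093]
```

>>> move_arm(
  plan=[
    [[0,0,-2,0.05,0.001,0,0.03],[0,0,-4,0.1,0.002,0,0.03],[0,0,-6,0.15,0.003,0,0.03],[0.4,0.2,-8.3,0.19,0.003,0,0.03],[0.4,0.2,-8.3,0.19,0.003,0.005,0.03]],
  ],
)

```text
time: 6.08
eef_pos: [0.5535, 0.2671, 0.1944]
tcp_rot: [0.634, 0.773, 0.0, 0.0]
contact_force: [-0.4, 0.4, -1.9]
opening: 0.481
```

```bash
python3 go.py .5546 .265 .066 11
```

```text
t 6.08 pos [0.5535 0.2671 0.1944] yawY 11.28 F [-0.4  0.4 -1.9] open 0.481 q6 0.09
turn [ 0.04 -0.01  0.28] shift [-0.0023  0.0005  0.1284]
```

>>> move_arm(
  plan=[
    [[0,0,0,-0.002,0,0.04,0.03],[0,0,0,-0.002,0,0.08,0.03],[0,0,0,-0.002,0,0.115,0.03],[0,0,0,-0.002,0,0.125,0.03],[0,0,0,-0.002,0,0.127,0.03]],
  ],
)

```text
time: 6.7
eef_pos: [0.554, 0.2647, 0.0673]
tcp_rot: [0.634, 0.773, 0.0, 0.0]
contact_force: [0.7, -0.6, -1.0]
opening: 0.479
```

```bash
python3 go.py .5546 .265 .063 11
```

```text
t 6.7 pos [0.554  0.2647 0.0673] yawY 11.24 F [ 0.7 -0.6 -1. ] open 0.479 q6 0.08
turn [0.01 0.   0.24] shift [0.0002 0.0006 0.0043]
```

>>> move_arm(
  plan=[
    [[0,0,0,0,0,0.001,0.03],[0,0,0,0,0,0.002,0.03],[0,0,0,0,0,0.003,0.03],[0,0,0,0,0,0.003,0.03],[0,0,0,0,0,0.003,0.03]],
  ],
)

```text
time: 7.32
eef_pos: [0.554, 0.2647, 0.0644]
tcp_rot: [0.634, 0.773, 0.0, 0.0]
contact_force: [-1.0, -0.1, -1.8]
opening: 0.484
```

>>> move_arm(
  plan=[
    [[0,0,0,0,0,0.001,0.03],[0,0,0,0,0,0.002,0.03],[0,0,0,0,0,0.003,0.03],[0,0,0,0,0,0.003,0.03],[0,0,0,0,0,0.003,0.03]],
  ],
)

```text
time: 7.95
eef_pos: [0.5542, 0.265, 0.064]
tcp_rot: [0.634, 0.773, -0.0, -0.0]
contact_force: [-5.3, -1.5, 10.6]
opening: 0.478
```

Contact comes at TCP z ≈ .064, as predicted. Releasing and rising.

>>> move_arm(
  plan=[
    [[0,0,0,0,0,0,0.05],[0,0,0,0,0,0,0.06],[0,0,0,0,0,0,0.075],[0,0,0,0,0,-0.002,0.0854],[0,0,0,0,0,-0.01,0.0854]],
  ],
)

```text
time: 8.57
eef_pos: [0.5538, 0.2648, 0.0736]
tcp_rot: [0.634, 0.773, -0.001, -0.001]
contact_force: [-0.1, 0.3, -0.0]
opening: 0.998
```

```bash
python3 go.py .5325 -.0185 .2 9.5
```

```text
t 8.57 pos [0.5538 0.2648 0.0736] yawY 11.26 F [-0.1  0.3 -0. ] open 0.998 q6 0.08
turn [-0.12  0.02  1.76] shift [-0.2737 -0.0764 -0.1262]
```

>>> move_arm(
  plan=[
    [[0,0,0,0,0,-0.05,0.0854],[0,0,0,0,0,-0.1,0.0854],[0,0,0,-0.04,-0.01,-0.126,0.0854],[0,0,0,-0.1,-0.03,-0.126,0.0854],[0,0,1.8,-0.15,-0.045,-0.126,0.0854]],
  ],
)

```text
time: 9.2
eef_pos: [0.5391, 0.1075, 0.2012]
tcp_rot: [0.646, 0.763, -0.0, 0.0]
contact_force: [0.7, -0.3, -0.6]
opening: 0.996
```

```bash
python3 go.py .5325 -.0185 .16 9.5;python3 - <<'E'
from h import *
a=read_camera("top")[170:300,100:330,::-1];a=cv2.resize(a,None,fx=2,fy=2)
b=read_camera("side")[130:280,110:340,::-1];b=cv2.resize(b,None,fx=2,fy=2)
cv2.imwrite("pics/p2.png",np.vstack([a,b]))
E
```

```text
t 9.2 pos [0.5391 0.1075 0.2012] yawY 9.45 F [ 0.7 -0.3 -0.6] open 0.996 q6 -0.15
turn [ 0.02  0.05 -0.05] shift [-0.1231 -0.0272  0.0413]
```

View pics/p2.png

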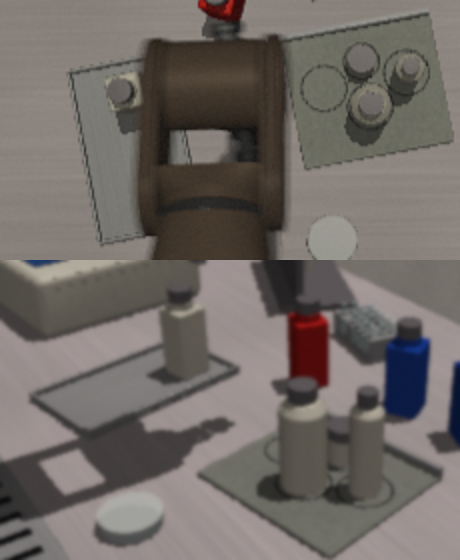

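The square bottle stands upright in the tray, at crop (123,90) in the top view and (183,340) in the side view. Now the wide one.

>>> move_arm(
  plan=[
    [[0,0,0,-0.04,-0.009,0,0.0854],[0,0,0,-0.08,-0.018,0,0.0854],[0,0,0,-0.115,-0.025,0,0.0854],[0,0,0,-0.123,-0.027,0.03,0.0854],[0,0,0,-0.123,-0.027,0.04,0.0854]],
  ],
)

```text
time: 9.93
eef_pos: [0.531, -0.0207, 0.1595]
tcp_rot: [0.649, 0.761, -0.002, -0.001]
contact_force: [-0.6, 0.7, -0.4]
opening: 1.0
```

```bash
python3 go.py .5325 -.0185 .064 9.5
```

```text
t 9.93 pos [ 0.531  -0.0207  0.1595] yawY 9.1 F [-0.6  0.7 -0.4] open 1.0 q6 -0.39
turn [-0.21  0.03 -0.4 ] shift [0.002  0.0021 0.0954]
```

>>> move_arm(
  plan=[
    [[0,0,-0.4,0.002,0.002,0.03,0.0854],[0,0,-0.4,0.002,0.002,0.06,0.0854],[0,0,-0.4,0.002,0.002,0.09,0.0854],[0,0,-0.4,0.002,0.002,0.095,0.0854],[0,0,-0.4,0.002,0.002,0.095,0.07]],
  ],
)

```text
time: 10.55
eef_pos: [0.5329, -0.018, 0.0651]
tcp_rot: [0.646, 0.764, -0.001, -0.001]
contact_force: [1.1, 0.3, 0.6]
opening: 0.822
```

>>> move_arm(
  plan=[
    [[0,0,0,0,0,0,0.06],[0,0,0,0,0,0,0.05],[0,0,0,0,0,0,0.045],[0,0,0,0,0,0,0.038],[0,0,0,0,0,0,0.035]],
  ],
)

```text
time: 11.18
eef_pos: [0.5338, -0.0182, 0.0669]
tcp_rot: [0.646, 0.763, -0.001, 0.0]
contact_force: [-1.6, 0.7, 5.7]
opening: 0.543
```

```bash
python3 go.py .427 .243 .21 11
```

```text
t 11.18 pos [ 0.5338 -0.0182  0.0669] yawY 9.55 F [-1.6  0.7  5.7] open 0.543 q6 -0.39
turn [-0.07  0.08 -1.45] shift [ 0.2751 -0.0622 -0.1434]
```

>>> move_arm(
  plan=[
    [[0,0,0,0,0,-0.01,0.035],[0,0,0,0,0,-0.04,0.035],[0,0,0,0,0,-0.08,0.035],[0,0,0,0.02,-0.004,-0.11,0.035],[0,0,0,0.06,-0.014,-0.12,0.035]],
  ],
)

```text
time: 11.8
eef_pos: [0.5117, 0.0384, 0.19]
tcp_rot: [0.647, 0.763, 0.001, 0.002]
contact_force: [0.2, 0.7, -2.0]
opening: 0.539
```

```bash
python3 go.py .427 .243 .185 11
```

```text
t 11.8 pos [0.5117 0.0384 0.19  ] yawY 9.4 F [ 0.2  0.7 -2. ] open 0.539 q6 -0.29
turn [ 0.23  0.17 -1.6 ] shift [ 0.2157 -0.0502  0.0042]
```

>>> move_arm(
  plan=[
    [[0,0,0,0.05,-0.012,0,0.035],[0,0,0,0.1,-0.024,0,0.035],[0,0,-1,0.15,-0.036,0,0.035],[0.2,0.2,-1.6,0.195,-0.046,0,0.035],[0.2,0.2,-1.6,0.216,-0.05,0.004,0.035]],
  ],
)

```text
time: 12.42
eef_pos: [0.4259, 0.2452, 0.1856]
tcp_rot: [0.635, 0.772, 0.001, -0.0]
contact_force: [0.7, -0.1, -2.7]
opening: 0.54
```

```bash
python3 go.py .427 .243 .065 11
```

```text
t 12.43 pos [0.4259 0.2452 0.1856] yawY 11.14 F [ 0.7 -0.1 -2.7] open 0.54 q6 0.12
turn [ 0.06 -0.06  0.14] shift [-0.0025  0.0006  0.1206]
```

>>> move_arm(
  plan=[
    [[0,0,0,-0.002,0,0.04,0.035],[0,0,0,-0.002,0,0.08,0.035],[0,0,0,-0.002,0,0.107,0.035],[0,0,0,-0.002,0,0.118,0.035],[0,0,0,-0.002,0,0.12,0.035]],
  ],
)

```text
time: 13.05
eef_pos: [0.4264, 0.2433, 0.0656]
tcp_rot: [0.635, 0.772, 0.001, -0.0]
contact_force: [0.7, -0.1, -1.9]
opening: 0.54
```

>>> move_arm(
  plan=[
    [[0,0,0,0,0,0.001,0.035],[0,0,0,0,0,0.002,0.035],[0,0,0,0,0,0.003,0.035],[0,0,0,0,0,0.003,0.035],[0,0,0,0,0,0.003,0.035]],
  ],
)

```text
time: 13.68
eef_pos: [0.4274, 0.2438, 0.0648]
tcp_rot: [0.635, 0.772, 0.001, 0.0]
contact_force: [-3.3, 0.0, 6.8]
opening: 0.544
```

Contact at .0648 (predicted .065). Releasing and rising.

>>> move_arm(
  plan=[
    [[0,0,0,0,0,0,0.06],[0,0,0,0,0,0,0.075],[0,0,0,0,0,0,0.0854],[0,0,0,0,0,-0.005,0.0854],[0,0,0,0,0,-0.04,0.0854]],
  ],
)

```text
time: 14.3
eef_pos: [0.4252, 0.243, 0.1029]
tcp_rot: [0.635, 0.772, -0.001, -0.001]
contact_force: [1.0, 0.3, 0.6]
opening: 0.996
```

```bash
python3 go.py .5755 -.065 .19 9.5
```

```text
t 14.3 pos [0.4252 0.243  0.1029] yawY 11.13 F [1.  0.3 0.6] open 0.996 q6 0.12
turn [-0.21 -0.02  1.63] shift [-0.3311  0.0877 -0.0876]
```

>>> move_arm(
  plan=[
    [[0,0,0,0,0,-0.05,0.0854],[0,0,0,-0.03,0.01,-0.087,0.0854],[0,0,0.5,-0.09,0.025,-0.087,0.0854],[0,0,1,-0.15,0.04,-0.087,0.0854],[0,0,1.6,-0.21,0.055,-0.087,0.0854]],
  ],
)

```text
time: 14.92
eef_pos: [0.5207, 0.0458, 0.1903]
tcp_rot: [0.646, 0.763, -0.001, -0.001]
contact_force: [1.7, 0.4, -1.5]
opening: 1.002
```

```bash
python3 go.py .5755 -.065 .16 9.5
```

```text
t 14.93 pos [0.5207 0.0458 0.1903] yawY 9.52 F [ 1.7  0.4 -1.5] open 1.002 q6 -0.27
turn [-0.14 -0.01  0.02] shift [-0.1184  0.0358  0.0302]
```

>>> move_arm(
  plan=[
    [[0,0,0,-0.04,0.012,0,0.0854],[0,0,0,-0.08,0.024,0,0.0854],[0,0,0,-0.11,0.033,0,0.0854],[0,0,0,-0.118,0.036,0.025,0.0854],[0,0,0,-0.118,0.036,0.03,0.0854]],
  ],
)

```text
time: 15.55
eef_pos: [0.5746, -0.0649, 0.1582]
tcp_rot: [0.646, 0.763, -0.002, -0.003]
contact_force: [-0.0, 0.4, -0.3]
opening: 1.002
```

```bash
python3 go.py .5755 -.065 .064 9.5; python3 - <<'E'
from h import *
a=read_camera("top")[150:300,100:350,::-1];a=cv2.resize(a,None,fx=2,fy=2)
b=read_camera("side")[80:280,110:360,::-1];b=cv2.resize(b,None,fx=1.5,fy=1.5)
b=np.pad(b,((0,0),(0,a.shape[1]-b.shape[1]),(0,0)))
cv2.imwrite("pics/p3.png",np.vstack([a,b]))
E
```

```text
t 15.55 pos [ 0.5746 -0.0649  0.1582] yawY 9.45 F [-0.   0.4 -0.3] open 1.002 q6 -0.45
turn [-0.35 -0.11 -0.05] shift [-0.0004  0.0015  0.0942]
```

View pics/p3.png

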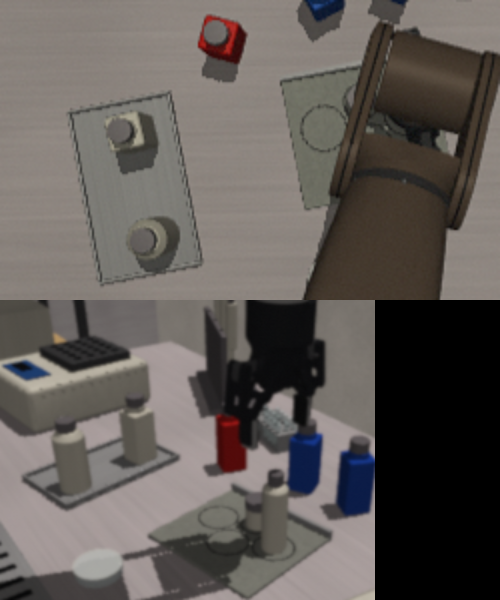

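Square and wide both stand in the tray, at crop (125,130) and (147,240). The gripper straddles the slim bottle, whose cap is at side-crop (275,480).

>>> move_arm(
  plan=[
    [[-0.3,0,0,0,0.001,0.03,0.0854],[-0.3,0,0,0,0.001,0.06,0.0854],[-0.3,0,0,0,0.001,0.088,0.0854],[-0.3,0,0,0,0.001,0.094,0.0854],[-0.3,0,0,0,0.001,0.094,0.065]],
  ],
)

```text
time: 16.27
eef_pos: [0.5759, -0.0636, 0.0663]
tcp_rot: [0.646, 0.764, 0.001, 0.0]
contact_force: [0.5, 0.8, 1.1]
opening: 0.814
```

>>> move_arm(
  plan=[
    [[0,0,0,0,0,0,0.05],[0,0,0,0,0,0,0.04],[0,0,0,0,0,0,0.03],[0,0,0,0,0,0,0.024],[0,0,0,0,0,0,0.022]],
  ],
)

```text
time: 16.9
eef_pos: [0.5766, -0.0639, 0.0678]
tcp_rot: [0.646, 0.764, 0.001, 0.001]
contact_force: [-1.5, -0.0, 6.9]
opening: 0.382
```

```bash
python3 go.py .4813 .3045 .2 11
```

```text
t 16.9 pos [ 0.5766 -0.0639  0.0678] yawY 9.57 F [-1.5 -0.   6.9] open 0.382 q6 -0.45
turn [ 0.16 -0.01 -1.43] shift [ 0.3791 -0.0323 -0.1322]
```

>>> move_arm(
  plan=[
    [[0,0,0,0,0,-0.01,0.022],[0,0,0,0,0,-0.04,0.022],[0,0,0,0,0,-0.08,0.022],[0,0,0,0.02,-0.002,-0.12,0.022],[0,0,0,0.065,-0.006,-0.135,0.022]],
  ],
)

```text
time: 17.52
eef_pos: [0.5612, -0.0017, 0.2067]
tcp_rot: [0.647, 0.763, 0.003, 0.004]
contact_force: [-0.5, 0.9, -1.0]
opening: 0.378
```

>>> move_arm(
  plan=[
    [[0,0,0,0.05,-0.004,0,0.022],[0,0,0,0.1,-0.008,0,0.022],[0,0,0,0.15,-0.012,0,0.022],[0,0,-1,0.2,-0.016,0,0.022],[0,0,-1.4,0.25,-0.02,0,0.022]],
  ],
)

```text
time: 18.15
eef_pos: [0.4999, 0.2432, 0.2062]
tcp_rot: [0.637, 0.771, 0.003, 0.004]
contact_force: [0.9, 0.8, -0.2]
opening: 0.382
```

```bash
python3 go.py .4813 .3045 .19 11
```

```text
t 18.15 pos [0.4999 0.2432 0.2062] yawY 10.82 F [ 0.9  0.8 -0.2] open 0.382 q6 0.08
turn [ 0.54  0.12 -0.18] shift [ 0.0637 -0.0069  0.016 ]
```

>>> move_arm(
  plan=[
    [[0.3,0.1,0,0.03,-0.003,0,0.022],[0.5,0.1,0,0.055,-0.006,0,0.022],[0.5,0.1,0,0.064,-0.007,0,0.022],[0.5,0.1,0,0.064,-0.007,0.01,0.022],[0.5,0.1,0,0.064,-0.007,0.03,0.022]],
  ],
)

```text
time: 18.77
eef_pos: [0.4821, 0.3041, 0.1757]
tcp_rot: [0.638, 0.77, 0.001, 0.001]
contact_force: [-0.1, 0.3, -1.8]
opening: 0.378
```

```bash
python3 go.py .4813 .3045 .066 11
```

```text
t 18.77 pos [0.4821 0.3041 0.1757] yawY 10.77 F [-0.1  0.3 -1.8] open 0.378 q6 0.2
turn [ 0.14  0.02 -0.23] shift [ 0.0005 -0.001   0.1097]
```

>>> move_arm(
  plan=[
    [[0,0,0,0,-0.001,0.04,0.022],[0,0,0,0,-0.001,0.08,0.022],[0,0,0,0,-0.001,0.1,0.022],[0,0,0,0,-0.001,0.107,0.022],[0,0,0,0,-0.001,0.109,0.022]],
  ],
)

```text
time: 19.4
eef_pos: [0.4821, 0.304, 0.0672]
tcp_rot: [0.638, 0.77, 0.001, 0.001]
contact_force: [0.5, 0.2, -0.3]
opening: 0.38
```

>>> move_arm(
  plan=[
    [[0,0,0,0,0,0.001,0.022],[0,0,0,0,0,0.002,0.022],[0,0,0,0,0,0.003,0.022],[0,0,0,0,0,0.003,0.022],[0,0,0,0,0,0.003,0.022]],
  ],
)

```text
time: 20.02
eef_pos: [0.4829, 0.3044, 0.0658]
tcp_rot: [0.638, 0.77, 0.002, 0.002]
contact_force: [-0.6, 0.3, 5.4]
opening: 0.379
```

>>> move_arm(
  plan=[
    [[0,0,0,0,0,0,0.045],[0,0,0,0,0,0,0.06],[0,0,0,0,0,0,0.07],[0,0,0,0,0,-0.005,0.07],[0,0,0,0,0,-0.04,0.07]],
  ],
)

```text
time: 20.65
eef_pos: [0.4806, 0.3034, 0.1034]
tcp_rot: [0.638, 0.77, -0.001, 0.0]
contact_force: [-0.1, 1.4, -0.5]
opening: 0.817
```

```bash
python3 go.py .5905 -.008 .19 9.5
```

```text
t 20.65 pos [0.4806 0.3034 0.1034] yawY 10.74 F [-0.1  1.4 -0.5] open 0.817 q6 0.2
turn [-0.07  0.07  1.24] shift [-0.3265  0.0499 -0.0863]
```

>>> move_arm(
  plan=[
    [[0,0,0,0,0,-0.05,0.0854],[0,0,0,-0.03,0.005,-0.087,0.0854],[0,0,0.5,-0.09,0.014,-0.087,0.0854],[0,0,1.2,-0.15,0.023,-0.087,0.0854],[0,0,1.2,-0.19,0.029,-0.087,0.0854]],
  ],
)

```text
time: 21.28
eef_pos: [0.5453, 0.12, 0.1913]
tcp_rot: [0.646, 0.763, -0.0, 0.001]
contact_force: [0.3, 0.7, 0.3]
opening: 1.001
```

```bash
python3 go.py .5905 -.008 .12 9.5; python3 - <<'E'
from h import *
a=read_camera("top")[150:300,100:350,::-1];a=cv2.resize(a,None,fx=2.4,fy=2.4,interpolation=2)
b=read_camera("side")[150:280,110:360,::-1];b=cv2.resize(b,None,fx=1.8,fy=1.8)
b=np.pad(b,((0,0),(0,a.shape[1]-b.shape[1]),(0,0)))
cv2.imwrite("pics/p4.png",np.vstack([a,b])[:600])
for q in["jar"]:
    A,B=pinpoint("side",q),pinpoint("top",q);print(A[:2],B[:2])
    if A and B: print(tri(A[0]["centre"],B[0]["centre"]))
    for n in("side","top"):
        m=cut_out(n,q)
        if m:
            print(n,m[0]["p"],m[0]["centre"],m[0]["pixels"].sum())
E
```

```text
t 21.27 pos [0.5453 0.12   0.1913] yawY 9.46 F [0.3 0.7 0.3] open 1.001 q6 -0.13
turn [ 0.    0.09 -0.04] shift [-0.1336  0.0236  0.0715]
[{'centre': [281.0, 227.9], 'p': 0.67}] [{'centre': [276.5, 198.0], 'p': 0.61}]
(array([0.59691218, 0.00061102, 0.00139562]), np.float64(0.0036138242058193137))
side 0.66 [281.7, 220.4] 368
top 0.72 [279.4, 198.0] 183
```

View pics/p4.png

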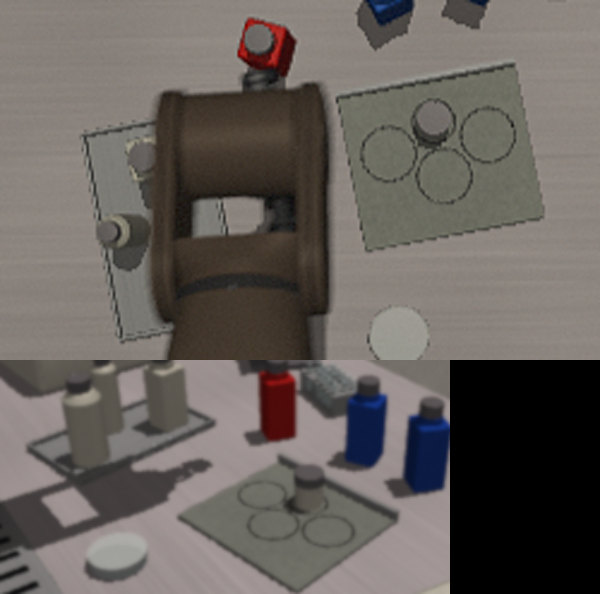

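```bash
python3 - <<'E'
from ov import *
ja=(.5905,-.008);G=(0,255,0);Rd=(0,0,255)
cv=[(circ(ja,.018,.05),Rd),(circ(ja,.018,.036),Rd),(circ(ja,.017,.006),G)]
draw("top",cv,(250,170,310,230),6,"pics/a.png");draw("side",cv,(250,180,310,240),6,"pics/b.png")
cv=[(circ((.5085,-.2886),.036,.066),Rd)]
draw("top",cv,(360,190,440,285),5,"pics/c.png");draw("side",cv,(265,270,425,385),3,"pics/d.png")
a,b,c,d=[cv2.imread(f"pics/{k}.png") for k in"abcd"]
print(c.shape,d.shape)
o=np.zeros((600,800,3),np.uint8)
o[:360//2*1,:180]=a[::2,::2];o[:180,200:380]=b[::2,::2]
o[0:345,:][:,:0]
o[:360,0:360]=a
o[:360,370:730]=b
cv2.imwrite("pics/p5.png",o[:360]); o[:]=0;o[:475,:400]=c[:475,:400];o[:345,400:800]=d[:,:400];cv2.imwrite("pics/p6.png",o)
E
```

```text
(475, 400, 3) (345, 480, 3)
```

View pics/p5.png

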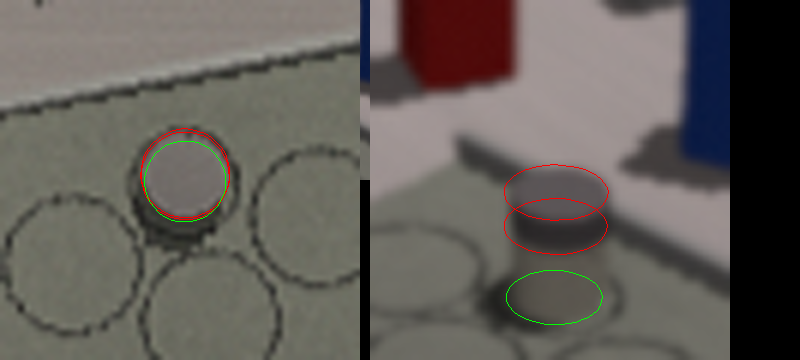

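View pics/p6.png

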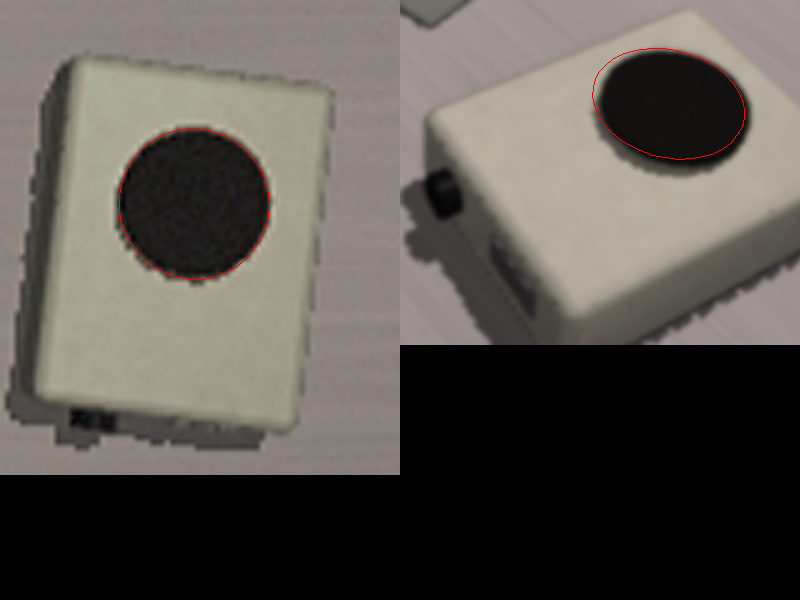

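Jar overlay: (.5905,-.008), lid top at .05, fits both views to about 1–2 mm. Pad overlay: centre (.5085,-.2886) fits the top view, and the side view is off by about 2 mm, which is calibration error. Approaching the jar.

>>> move_arm(
  plan=[
    [[0,0,0,-0.045,0.008,0,0.07],[0,0,0,-0.09,0.016,0.01,0.06],[0,0,0,-0.125,0.022,0.04,0.06],[0,0,0,-0.134,0.0236,0.07,0.06],[0,0,0,-0.134,0.0236,0.0715,0.06]],
  ],
)

```text
time: 22.4
eef_pos: [0.588, -0.0046, 0.1163]
tcp_rot: [0.645, 0.764, -0.002, -0.003]
contact_force: [-0.3, 0.3, 0.1]
opening: 0.707
```

```bash
python3 go.py .5905 -.008 .024 9.5
```

```text
t 22.4 pos [ 0.588  -0.0046  0.1163] yawY 9.62 F [-0.3  0.3  0.1] open 0.707 q6 -0.35
turn [-0.4  -0.07  0.12] shift [-0.0038  0.0026  0.0923]
```

>>> move_arm(
  plan=[
    [[-0.3,0,0,-0.002,0.0015,0.03,0.06],[-0.3,0,0,-0.0035,0.0025,0.06,0.06],[-0.3,0,0,-0.0035,0.0025,0.085,0.06],[-0.3,0,0,-0.0035,0.0025,0.092,0.06],[-0.3,0,0,-0.0035,0.0025,0.092,0.06]],
  ],
)

```text
time: 23.02
eef_pos: [0.5909, -0.007, 0.0252]
tcp_rot: [0.645, 0.764, -0.0, -0.001]
contact_force: [0.6, -0.4, -0.2]
opening: 0.704
```

>>> move_arm(
  plan=[
    [[0,0,0,0,0,0,0.045],[0,0,0,0,0,0,0.038],[0,0,0,0,0,0,0.032],[0,0,0,0,0,0,0.028],[0,0,0,0,0,0,0.026]],
  ],
  force=40,
)

```text
time: 23.65
eef_pos: [0.5919, -0.0072, 0.0268]
tcp_rot: [0.645, 0.764, 0.001, 0.0]
contact_force: [-0.1, 1.1, 5.7]
opening: 0.405
```

```bash
python3 go.py .5085 -.289 .16 9.5; python3 - <<'E'
from h import *
b=read_camera("side")[120:280,200:360,::-1];cv2.imwrite("pics/p7.png",cv2.resize(b,None,fx=3,fy=3,interpolation=2))
E
```

```text
t 23.65 pos [ 0.5919 -0.0072  0.0268] yawY 9.67 F [-0.1  1.1  5.7] open 0.405 q6 -0.35
turn [ 0.07 -0.02  0.17] shift [-0.2638 -0.1294 -0.1334]
```

View pics/p7.png

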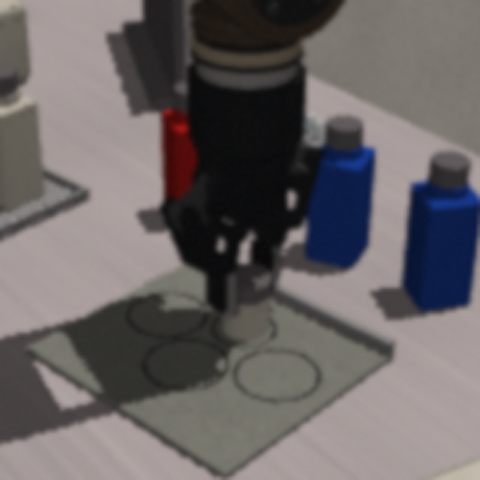

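The gripper holds the jar's lid at crop (247,285), opening 34.6 mm. Lifting and carrying it to the pad.

>>> move_arm(
  plan=[
    [[0,0,0,0,0,-0.01,0.026],[0,0,0,0,0,-0.04,0.026],[0,0,0,0,0,-0.08,0.026],[0,0,0,-0.02,-0.01,-0.12,0.026],[0,0,0,-0.06,-0.03,-0.133,0.026]],
  ],
)

```text
time: 24.32
eef_pos: [0.574, -0.0716, 0.1637]
tcp_rot: [0.644, 0.765, 0.002, 0.003]
contact_force: [-0.3, -0.9, -0.7]
opening: 0.404
```

```bash
python3 go.py .509 -.2885 .15 9.5
```

```text
t 24.32 pos [ 0.574  -0.0716  0.1637] yawY 9.83 F [-0.3 -0.9 -0.7] open 0.404 q6 -0.47
turn [0.41 0.14 0.33] shift [-0.2026 -0.1011  0.0135]
```

>>> move_arm(
  plan=[
    [[0,0,0,-0.05,-0.025,0,0.026],[0,0,0,-0.1,-0.05,0,0.026],[0.2,0,0,-0.15,-0.075,0,0.026],[0.4,0.1,0.3,-0.19,-0.095,0,0.026],[0.4,0.1,0.3,-0.2025,-0.101,0.01,0.026]],
  ],
)

```text
time: 24.95
eef_pos: [0.5087, -0.2911, 0.1545]
tcp_rot: [0.647, 0.762, -0.0, 0.002]
contact_force: [0.3, -0.1, -0.8]
opening: 0.403
```

```bash
python3 go.py .509 -.2885 .089 9.5
```

```text
t 24.95 pos [ 0.5087 -0.2911  0.1545] yawY 9.34 F [ 0.3 -0.1 -0.8] open 0.403 q6 -0.86
turn [ 0.1   0.15 -0.16] shift [0.0027 0.0006 0.0655]
```

>>> move_arm(
  plan=[
    [[0,0,0,0.001,0,0.02,0.026],[0,0.1,0,0.0025,0.0005,0.04,0.026],[0,0.1,0,0.0025,0.0005,0.058,0.026],[0,0.1,0,0.0025,0.0005,0.064,0.026],[0,0.1,0,0.0025,0.0005,0.066,0.026]],
  ],
)

```text
time: 25.58
eef_pos: [0.5091, -0.2881, 0.0879]
tcp_rot: [0.647, 0.763, 0.0, 0.001]
contact_force: [0.1, -0.1, 0.2]
opening: 0.408
```

>>> move_arm(
  plan=[
    [[0,0,0,0,0,0.001,0.026],[0,0,0,0,0,0.002,0.026],[0,0,0,0,0,0.003,0.026],[0,0,0,0,0,0.003,0.026],[0,0,0,0,0,0.003,0.026]],
  ],
)

```text
time: 26.2
eef_pos: [0.5097, -0.2886, 0.0868]
tcp_rot: [0.647, 0.763, 0.0, 0.001]
contact_force: [-1.5, 2.2, 5.8]
opening: 0.403
```

```bash
python3 go.py .509 -.2885 .0868 9.5; python3 - <<'E'
from h import *
b=read_camera("side")[230:390,250:430,::-1];cv2.imwrite("pics/p8.png",cv2.resize(b,None,fx=3,fy=3,interpolation=2))
E
```

```text
t 26.2 pos [ 0.5097 -0.2886  0.0868] yawY 9.39 F [-1.5  2.2  5.8] open 0.403 q6 -0.85
turn [ 0.13  0.08 -0.11] shift [ 0.0002 -0.0006  0.    ]
```

View pics/p8.png

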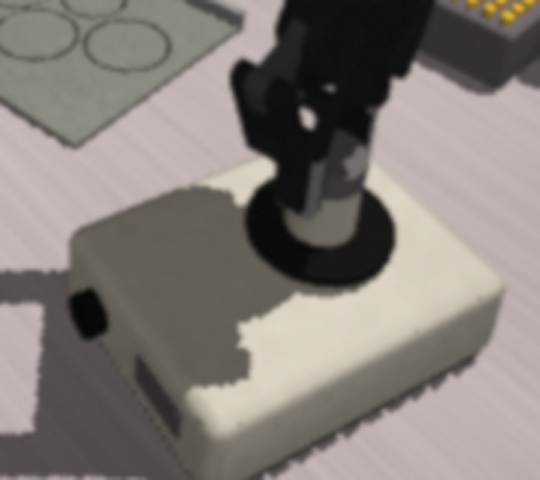

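The jar stands on the black pad, near its middle (crop 322,225), with contact at exactly the predicted height of .0868. Releasing.

>>> move_arm(
  plan=[
    [[0,0,0,0,0,0,0.045],[0,0,0,0,0,0,0.06],[0,0,0,0,0,-0.001,0.065],[0,0,0,0,0,-0.01,0.065],[0,0,0,0,0,-0.05,0.065]],
  ],
)

```text
time: 26.88
eef_pos: [0.5078, -0.2871, 0.1347]
tcp_rot: [0.647, 0.763, 0.0, -0.002]
contact_force: [0.9, -0.7, 0.8]
opening: 0.764
```

```bash
python3 go.py .482 .304 .2 10.8
```

```text
t 26.88 pos [ 0.5078 -0.2871  0.1347] yawY 9.38 F [ 0.9 -0.7  0.8] open 0.764 q6 -0.85
turn [-0.12 -0.21 -1.42] shift [ 0.5877  0.0708 -0.0634]
```

>>> move_arm(
  plan=[
    [[0,0,0,0,0,-0.05,0.0854],[0,0,0,0.05,0.006,-0.07,0.0854],[0,0,0,0.11,0.013,-0.07,0.0854],[0,0,0,0.17,0.02,-0.07,0.0854],[0,0,-1,0.21,0.025,-0.07,0.0854]],
  ],
)

```text
time: 27.5
eef_pos: [0.4981, -0.0738, 0.2061]
tcp_rot: [0.64, 0.769, 0.001, -0.002]
contact_force: [0.8, -0.6, 0.7]
opening: 0.998
```

```bash
python3 go.py .482 .304 .2 10.8; python3 - <<'E'
from ov import *
ja=(.509,-.2885);G=(0,255,0);Rd=(0,0,255);pd=(.5085,-.2886)
cv=[(circ(ja,.018,.110),Rd),(circ(ja,.018,.096),Rd),(circ(ja,.017,.066),G),(circ(pd,.036,.066),G)]
draw("top",cv,(355,190,435,270),5,"pics/a.png");draw("side",cv,(310,250,390,330),5,"pics/b.png")
cv2.imwrite("pics/p9.png",np.hstack([cv2.imread("pics/a.png"),cv2.imread("pics/b.png")]))
cv2.imwrite("pics/p10.png",cv2.resize(read_camera("top")[180:300,120:330,::-1],None,fx=3,fy=3,interpolation=2))
E
```

```text
t 27.5 pos [ 0.4981 -0.0738  0.2061] yawY 10.48 F [ 0.8 -0.6  0.7] open 0.998 q6 -0.53
turn [-0.06 -0.2  -0.32] shift [0.3744 0.0529 0.0073]
```

View pics/p9.png

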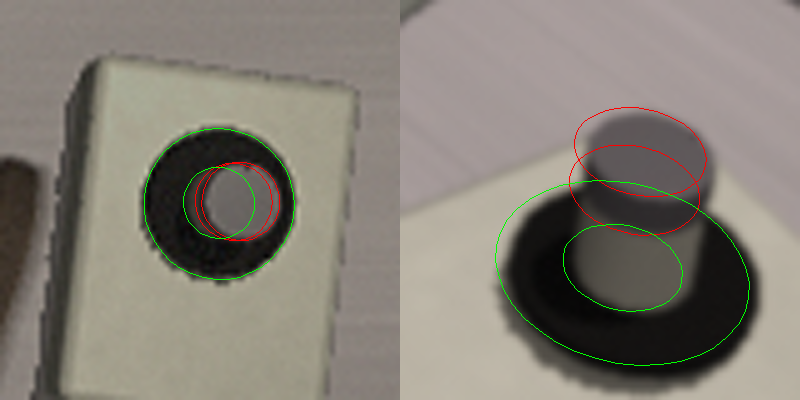

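View pics/p10.png

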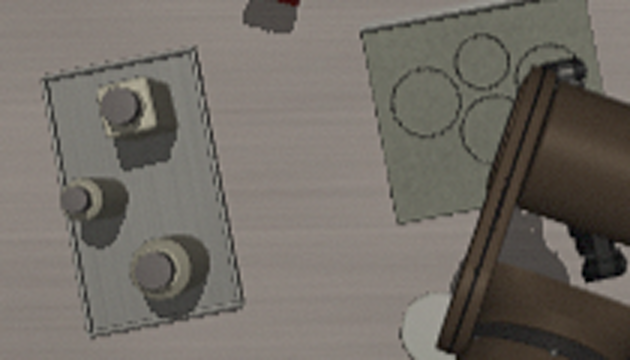

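The jar stands upright on the pad. Against the pad, the lid is within about 2 mm of centre in both views (top crop (241,201) against (237,201) expected). All three bottles stand in the tray, at crop (125,108), (85,198) and (155,268). Step 2 looks met, so now the slim bottle goes back first.

>>> move_arm(
  plan=[
    [[0,0,0,0.06,0.008,0,0.0854],[0,0,0,0.12,0.016,0,0.0854],[0,0,0,0.18,0.025,0,0.0854],[0,0,0,0.24,0.034,0,0.0854],[0,0,-0.3,0.3,0.043,0,0.0854]],
  ],
)

```text
time: 28.28
eef_pos: [0.4865, 0.229, 0.2075]
tcp_rot: [0.638, 0.77, 0.001, -0.001]
contact_force: [-0.1, 0.2, 0.5]
opening: 0.998
```

```bash
python3 go.py .482 .304 .15 10.8
```

```text
t 28.27 pos [0.4865 0.229  0.2075] yawY 10.78 F [-0.1  0.2  0.5] open 0.998 q6 0.06
turn [ 0.02 -0.14 -0.02] shift [0.0743 0.0096 0.0577]
```

>>> move_arm(
  plan=[
    [[0,0,0,0.04,0.005,0,0.0854],[0,0,0,0.07,0.009,0,0.0854],[0,0,0,0.0745,0.0095,0.02,0.0854],[0,0,0,0.0745,0.0095,0.045,0.0854],[0,0,0,0.0745,0.0095,0.058,0.0854]],
  ],
)

```text
time: 28.9
eef_pos: [0.4813, 0.3023, 0.1469]
tcp_rot: [0.638, 0.77, -0.001, -0.002]
contact_force: [0.2, -0.2, 0.4]
opening: 0.997
```

```bash
python3 go.py .482 .304 .064 10.8
```

```text
t 28.9 pos [0.4813 0.3023 0.1469] yawY 10.69 F [ 0.2 -0.2  0.4] open 0.997 q6 0.19
turn [-0.2  -0.07 -0.11] shift [0.0015 0.0013 0.0829]
```

>>> move_arm(
  plan=[
    [[-0.2,0,0,0.0015,0.001,0.03,0.0854],[-0.2,0,0,0.0015,0.001,0.06,0.0854],[-0.2,0,0,0.0015,0.001,0.078,0.0854],[-0.2,0,0,0.0015,0.001,0.081,0.0854],[-0.2,0,0,0.0015,0.001,0.081,0.065]],
  ],
  force=60,
)

```text
time: 29.52
eef_pos: [0.4825, 0.304, 0.0666]
tcp_rot: [0.638, 0.77, 0.001, -0.0]
contact_force: [0.4, -0.2, -0.2]
opening: 0.818
```

>>> move_arm(
  plan=[
    [[0,0,0,0,0,0,0.05],[0,0,0,0,0,0,0.04],[0,0,0,0,0,0,0.03],[0,0,0,0,0,0,0.024],[0,0,0,0,0,0,0.022]],
  ],
)

```text
time: 30.15
eef_pos: [0.4829, 0.3043, 0.0679]
tcp_rot: [0.638, 0.77, 0.001, 0.0]
contact_force: [-2.4, -1.4, 4.9]
opening: 0.375
```

```bash
python3 go.py .5766 -.0639 .2 9.5
```

```text
t 30.15 pos [0.4829 0.3043 0.0679] yawY 10.67 F [-2.4 -1.4  4.9] open 0.375 q6 0.2
turn [ 0.13 -0.1   1.17] shift [-0.379   0.0242 -0.1327]
```

>>> move_arm(
  plan=[
    [[0,0,0,0,0,-0.01,0.022],[0,0,0,0,0,-0.04,0.022],[0,0,0,0,0,-0.08,0.022],[0,0,0,0,0,-0.12,0.022],[0,0,0,-0.04,0.003,-0.14,0.022]],
  ],
)

```text
time: 30.78
eef_pos: [0.4937, 0.2667, 0.2111]
tcp_rot: [0.637, 0.771, 0.004, 0.001]
contact_force: [0.1, 0.3, -0.7]
opening: 0.375
```

>>> move_arm(
  plan=[
    [[0,0,0,-0.05,0.003,0,0.022],[0,0,0,-0.1,0.006,0,0.022],[0,0,0,-0.15,0.01,0,0.022],[0,0,0.5,-0.2,0.013,0,0.022],[0,0,1,-0.25,0.016,0,0.022]],
  ],
)

```text
time: 31.4
eef_pos: [0.5567, 0.0226, 0.2106]
tcp_rot: [0.644, 0.765, 0.004, 0.001]
contact_force: [0.2, -0.1, -1.1]
opening: 0.376
```

```bash
python3 go.py .5766 -.0639 .16 9.5
```

```text
t 31.4 pos [0.5567 0.0226 0.2106] yawY 9.87 F [ 0.2 -0.1 -1.1] open 0.376 q6 -0.32
turn [ 0.43 -0.16  0.37] shift [-0.0888  0.0044  0.0504]
```

>>> move_arm(
  plan=[
    [[0,0,0,-0.04,0.002,0,0.022],[0.2,0,0.3,-0.075,0.004,0,0.022],[0.4,-0.2,0.3,-0.089,0.0045,0.01,0.022],[0.4,-0.2,0.3,-0.089,0.0045,0.035,0.022],[0.4,-0.2,0.3,-0.089,0.0045,0.05,0.022]],
  ],
)

```text
time: 32.02
eef_pos: [0.5755, -0.0632, 0.1581]
tcp_rot: [0.645, 0.764, -0.001, -0.001]
contact_force: [0.1, 0.9, -1.2]
opening: 0.377
```

```bash
python3 go.py .5766 -.0639 .0715 9.5
```

```text
t 32.02 pos [ 0.5755 -0.0632  0.1581] yawY 9.6 F [ 0.1  0.9 -1.2] open 0.377 q6 -0.45
turn [-0.13 -0.05  0.1 ] shift [-0.001   0.0012  0.0866]
```

>>> move_arm(
  plan=[
    [[0,0,0,-0.001,0.001,0.03,0.022],[0,0,0,-0.001,0.001,0.06,0.022],[0,0,0,-0.001,0.001,0.08,0.022],[0,0,0,-0.001,0.001,0.086,0.022],[0,0,0,-0.001,0.001,0.0865,0.022]],
  ],
)

```text
time: 32.65
eef_pos: [0.5768, -0.0638, 0.072]
tcp_rot: [0.645, 0.764, -0.0, -0.001]
contact_force: [0.9, 0.7, -0.4]
opening: 0.379
```

>>> move_arm(
  plan=[
    [[0,0,0,0,0,0.001,0.022],[0,0,0,0,0,0.002,0.022],[0,0,0,0,0,0.003,0.022],[0,0,0,0,0,0.003,0.022],[0,0,0,0,0,0.003,0.022]],
  ],
)

```text
time: 33.28
eef_pos: [0.5774, -0.0641, 0.0699]
tcp_rot: [0.645, 0.764, -0.0, -0.0]
contact_force: [-0.9, -0.3, 5.1]
opening: 0.379
```

Contact at .0699, as predicted. Releasing.

>>> move_arm(
  plan=[
    [[0,0,0,0,0,0,0.045],[0,0,0,0,0,0,0.06],[0,0,0,0,0,0,0.075],[0,0,0,0,0,-0.005,0.075],[0,0,0,0,0,-0.04,0.075]],
  ],
)

```text
time: 33.9
eef_pos: [0.5752, -0.0635, 0.1076]
tcp_rot: [0.645, 0.764, -0.002, -0.003]
contact_force: [0.6, -0.7, 0.4]
opening: 0.876
```

```bash
python3 go.py .427 .2438 .2 11
```

```text
t 33.9 pos [ 0.5752 -0.0635  0.1076] yawY 9.61 F [ 0.6 -0.7  0.4] open 0.876 q6 -0.45
turn [-0.38 -0.17 -1.39] shift [ 0.328  -0.0954 -0.0908]
```

>>> move_arm(
  plan=[
    [[0,0,0,0,0,-0.05,0.0854],[0,0,0,0.03,-0.008,-0.09,0.0854],[-0.3,0,0,0.09,-0.025,-0.092,0.0854],[-0.3,-0.1,-0.7,0.15,-0.043,-0.092,0.0854],[-0.3,-0.1,-1.4,0.21,-0.06,-0.092,0.0854]],
  ],
)

```text
time: 34.52
eef_pos: [0.4807, 0.1348, 0.2013]
tcp_rot: [0.636, 0.772, 0.0, -0.0]
contact_force: [0.1, -0.0, -0.7]
opening: 1.0
```

```bash
python3 go.py .427 .2438 .155 11
```

```text
t 34.52 pos [0.4807 0.1348 0.2013] yawY 10.99 F [ 0.1 -0.  -0.7] open 1.0 q6 -0.12
turn [ 0.01 -0.08 -0.01] shift [ 0.1172 -0.032   0.0464]
```

>>> move_arm(
  plan=[
    [[0,0,0,0.045,-0.012,0,0.0854],[0,0,0,0.09,-0.025,0,0.0854],[0,0,0,0.117,-0.032,0.005,0.0854],[0,0,0,0.117,-0.032,0.03,0.0854],[0,0,0,0.117,-0.032,0.046,0.0854]],
  ],
)

```text
time: 35.15
eef_pos: [0.4264, 0.2439, 0.1546]
tcp_rot: [0.636, 0.772, 0.0, -0.001]
contact_force: [-0.6, -0.4, -0.2]
opening: 1.002
```

```bash
python3 go.py .427 .2438 .064 11
```

```text
t 35.15 pos [0.4264 0.2439 0.1546] yawY 11.04 F [-0.6 -0.4 -0.2] open 1.002 q6 0.12
turn [-0.03 -0.07  0.04] shift [-0.0003  0.0007  0.0906]
```

>>> move_arm(
  plan=[
    [[0,0,0,0,0,0.03,0.0854],[0,0,0,0,0,0.06,0.0854],[0,0,0,0,0,0.085,0.0854],[0,0,0,0,0,0.09,0.0854],[0,0,0,0,0,0.09,0.07]],
  ],
)

```text
time: 35.78
eef_pos: [0.4267, 0.2438, 0.0649]
tcp_rot: [0.636, 0.772, 0.0, -0.001]
contact_force: [0.6, 0.8, -1.2]
opening: 0.827
```

>>> move_arm(
  plan=[
    [[0,0,0,0,0,0,0.06],[0,0,0,0,0,0,0.05],[0,0,0,0,0,0,0.045],[0,0,0,0,0,0,0.038],[0,0,0,0,0,0,0.035]],
  ],
)

```text
time: 36.4
eef_pos: [0.4275, 0.2441, 0.0665]
tcp_rot: [0.636, 0.772, 0.001, -0.0]
contact_force: [-1.1, -0.1, 5.8]
opening: 0.541
```

```bash
python3 go.py .533 -.0182 .2 9.5
```

```text
t 36.4 pos [0.4275 0.2441 0.0665] yawY 11.02 F [-1.1 -0.1  5.8] open 0.541 q6 0.12
turn [ 0.08 -0.08  1.52] shift [-0.2775  0.0536 -0.1338]
```

>>> move_arm(
  plan=[
    [[0,0,0,0,0,-0.01,0.035],[0,0,0,0,0,-0.04,0.035],[0,0,0,0,0,-0.08,0.035],[0,0,0,-0.01,0,-0.12,0.035],[0,0,0,-0.05,0.01,-0.134,0.035]],
  ],
)

```text
time: 37.02
eef_pos: [0.4476, 0.1977, 0.2039]
tcp_rot: [0.635, 0.773, 0.003, 0.002]
contact_force: [0.3, 0.2, -2.6]
opening: 0.54
```

```bash
python3 go.py .533 -.0182 .19 9.5
```

```text
t 37.02 pos [0.4476 0.1977 0.2039] yawY 11.22 F [ 0.3  0.2 -2.6] open 0.54 q6 0.01
turn [ 0.4  -0.11  1.72] shift [-0.2284  0.0417  0.0138]
```

>>> move_arm(
  plan=[
    [[0,0,0,-0.05,0.009,0,0.035],[0,0,0.5,-0.1,0.018,0,0.035],[0.2,0,1,-0.15,0.027,0,0.035],[0.4,-0.1,1.7,-0.2,0.037,0,0.035],[0.4,-0.1,1.7,-0.228,0.0417,0.01,0.035]],
  ],
)

```text
time: 37.65
eef_pos: [0.534, -0.0202, 0.1948]
tcp_rot: [0.647, 0.763, 0.001, 0.001]
contact_force: [-0.5, 1.0, -1.1]
opening: 0.545
```

```bash
python3 go.py .533 -.0182 .07 9.5
```

```text
t 37.65 pos [ 0.534  -0.0202  0.1948] yawY 9.4 F [-0.5  1.  -1.1] open 0.545 q6 -0.39
turn [ 0.13  0.05 -0.1 ] shift [ 0.0022 -0.001   0.1248]
```

>>> move_arm(
  plan=[
    [[0,0,0,0.002,-0.001,0.03,0.035],[0,0,0,0.002,-0.001,0.07,0.035],[0,0,0,0.002,-0.001,0.105,0.035],[0,0,0,0.002,-0.001,0.12,0.035],[0,0,0,0.002,-0.001,0.124,0.035]],
  ],
)

```text
time: 38.28
eef_pos: [0.5327, -0.0183, 0.0703]
tcp_rot: [0.647, 0.763, 0.0, 0.001]
contact_force: [0.2, -1.0, -1.4]
opening: 0.54
```

>>> move_arm(
  plan=[
    [[0,0,0,0,0,0.001,0.035],[0,0,0,0,0,0.002,0.035],[0,0,0,0,0,0.003,0.035],[0,0,0,0,0,0.0035,0.035],[0,0,0,0,0,0.0035,0.035]],
  ],
)

```text
time: 38.9
eef_pos: [0.5336, -0.0186, 0.0685]
tcp_rot: [0.647, 0.763, 0.001, 0.001]
contact_force: [-2.6, 0.9, 5.1]
opening: 0.539
```

>>> move_arm(
  plan=[
    [[0,0,0,0,0,0,0.06],[0,0,0,0,0,0,0.075],[0,0,0,0,0,0,0.08],[0,0,0,0,0,-0.005,0.08],[0,0,0,0,0,-0.04,0.08]],
  ],
)

```text
time: 39.52
eef_pos: [0.5312, -0.0181, 0.1063]
tcp_rot: [0.647, 0.763, -0.001, -0.002]
contact_force: [0.3, -0.5, -0.2]
opening: 0.939
```

```bash
python3 go.py .554 .265 .2 11.2
```

```text
t 39.52 pos [ 0.5312 -0.0181  0.1063] yawY 9.41 F [ 0.3 -0.5 -0.2] open 0.939 q6 -0.39
turn [-0.2  -0.07 -1.79] shift [ 0.2757  0.0684 -0.0936]
```

>>> move_arm(
  plan=[
    [[0,0,0,0,0,-0.05,0.0854],[0,0,0,0.02,0.005,-0.09,0.0854],[0,0,0,0.08,0.02,-0.094,0.0854],[0,0,-1,0.14,0.035,-0.094,0.0854],[-0.2,0,-1.8,0.2,0.05,-0.094,0.0854]],
  ],
)

```text
time: 40.15
eef_pos: [0.5484, 0.1891, 0.2012]
tcp_rot: [0.635, 0.773, 0.001, 0.0]
contact_force: [0.4, -0.2, 0.9]
opening: 1.003
```

```bash
python3 go.py .554 .265 .155 11.2
```

```text
t 40.15 pos [0.5484 0.1891 0.2012] yawY 11.21 F [ 0.4 -0.2  0.9] open 1.003 q6 -0.04
turn [ 0.09 -0.06  0.01] shift [0.0733 0.0202 0.0463]
```

>>> move_arm(
  plan=[
    [[0,0,0,0.04,0.011,0,0.0854],[0,0,0,0.07,0.02,0,0.0854],[0,0,0,0.0733,0.02,0.01,0.0854],[0,0,0,0.0733,0.02,0.035,0.0854],[0,0,0,0.0733,0.02,0.046,0.0854]],
  ],
)

```text
time: 40.78
eef_pos: [0.5526, 0.2638, 0.153]
tcp_rot: [0.635, 0.773, -0.001, -0.001]
contact_force: [0.3, -0.5, -0.5]
opening: 1.0
```

```bash
python3 go.py .554 .265 .064 11.2
```

```text
t 40.77 pos [0.5526 0.2638 0.153 ] yawY 11.17 F [ 0.3 -0.5 -0.5] open 1.0 q6 0.08
turn [-0.13 -0.02 -0.03] shift [0.0009 0.0018 0.089 ]
```

>>> move_arm(
  plan=[
    [[0,0,0,0.001,0.0015,0.03,0.0854],[0,0,0,0.001,0.0015,0.06,0.0854],[0,0,0,0.001,0.0015,0.084,0.0854],[0,0,0,0.001,0.0015,0.088,0.0854],[0,0,0,0.001,0.0015,0.088,0.07]],
  ],
)

```text
time: 41.4
eef_pos: [0.5541, 0.2647, 0.0655]
tcp_rot: [0.635, 0.772, -0.001, -0.001]
contact_force: [-0.3, 0.0, 0.5]
opening: 0.823
```

>>> move_arm(
  plan=[
    [[0,0,0,0,0,0,0.055],[0,0,0,0,0,0,0.045],[0,0,0,0,0,0,0.038],[0,0,0,0,0,0,0.032],[0,0,0,0,0,0,0.03]],
  ],
)

```text
time: 42.02
eef_pos: [0.5551, 0.2649, 0.0671]
tcp_rot: [0.635, 0.772, 0.0, 0.0]
contact_force: [-0.5, -0.7, 6.1]
opening: 0.48
```

```bash
python3 go.py .5575 .0347 .2 -1
```

```text
t 42.02 pos [0.5551 0.2649 0.0671] yawY 11.15 F [-0.5 -0.7  6.1] open 0.48 q6 0.09
turn [ 0.04 -0.03 12.15] shift [-0.2263 -0.042  -0.133 ]
```

>>> move_arm(
  plan=[
    [[0,0,0,0,0,-0.01,0.03],[0,0,0,0,0,-0.04,0.03],[0,0,0,0,0,-0.08,0.03],[0,0,0,-0.01,0,-0.12,0.03],[0,0,3,-0.04,-0.008,-0.13,0.03]],
  ],
)

```text
time: 42.65
eef_pos: [0.5564, 0.225, 0.201]
tcp_rot: [0.655, 0.756, 0.003, 0.002]
contact_force: [0.0, -0.4, -1.3]
opening: 0.48
```

```bash
python3 go.py .5575 .0347 .19 -1
```

```text
t 42.65 pos [0.5564 0.225  0.201 ] yawY 8.19 F [ 0.  -0.4 -1.3] open 0.48 q6 0.07
turn [ 0.4  -0.1   9.19] shift [-0.1885 -0.0261  0.0106]
```

>>> move_arm(
  plan=[
    [[0,0,2,-0.045,-0.006,0,0.03],[0,0,4,-0.09,-0.012,0,0.03],[0.2,0,6,-0.135,-0.018,0,0.03],[0.4,-0.1,8,-0.175,-0.024,0,0.03],[0.4,-0.1,9.2,-0.1885,-0.026,0.01,0.03]],
  ],
)

```text
time: 43.28
eef_pos: [0.5578, 0.0329, 0.191]
tcp_rot: [0.714, 0.7, 0.0, 0.001]
contact_force: [1.2, -0.3, -2.0]
opening: 0.481
```

```bash
python3 go.py .5575 .0347 .0705 -1
```

```text
t 43.27 pos [0.5578 0.0329 0.191 ] yawY -1.2 F [ 1.2 -0.3 -2. ] open 0.481 q6 -0.1
turn [ 0.08  0.01 -0.2 ] shift [ 0.0018 -0.0005  0.1205]
```

>>> move_arm(
  plan=[
    [[0,0,0,0.002,-0.0005,0.03,0.03],[0,0,0,0.002,-0.0005,0.07,0.03],[0,0,0,0.002,-0.0005,0.105,0.03],[0,0,0,0.002,-0.0005,0.117,0.03],[0,0,0,0.002,-0.0005,0.12,0.03]],
  ],
)

```text
time: 43.9
eef_pos: [0.5572, 0.0354, 0.0704]
tcp_rot: [0.714, 0.7, 0.0, -0.0]
contact_force: [-0.2, 0.1, -0.8]
opening: 0.478
```

>>> move_arm(
  plan=[
    [[0,0,0,0,0,0.001,0.03],[0,0,0,0,0,0.002,0.03],[0,0,0,0,0,0.003,0.03],[0,0,0,0,0,0.0035,0.03],[0,0,0,0,0,0.0035,0.03]],
  ],
)

```text
time: 44.52
eef_pos: [0.5582, 0.0353, 0.0691]
tcp_rot: [0.714, 0.7, 0.001, 0.001]
contact_force: [-1.6, 0.1, 5.4]
opening: 0.48
```

Contact at .0691, as predicted. Releasing and retreating.

>>> move_arm(
  plan=[
    [[0,0,0,0,0,0,0.055],[0,0,0,0,0,0,0.07],[0,0,0,0,0,0,0.08],[0,0,0,0,0,-0.005,0.08],[0,0,0,0,0,-0.04,0.08]],
  ],
)

```text
time: 45.15
eef_pos: [0.5558, 0.0355, 0.1068]
tcp_rot: [0.714, 0.7, -0.001, -0.002]
contact_force: [-0.2, -0.1, 0.9]
opening: 0.937
```

>>> move_arm(
  plan=[
    [[0,0,0,0,0,-0.05,0.08],[0,0,0,0.01,0,-0.1,0.08],[0,0,0,0.06,0,-0.12,0.08],[0,0,0,0.12,0,-0.12,0.08],[0,0,0,0.17,0,-0.12,0.08]],
  ],
)

```text
time: 45.78
eef_pos: [0.5599, 0.2072, 0.228]
tcp_rot: [0.714, 0.7, -0.001, -0.002]
contact_force: [-0.1, 0.1, 0.4]
opening: 0.937
```

>>> move_arm(
  plan=[
    [[0,0,0,0.04,0,0,0.08],[0,0,0,0.07,0,0,0.08],[0,0,0,0.07,0,0,0.08],[0,0,0,0.07,0,0,0.08],[0,0,0,0.07,0,0,0.08]],
  ],
)

```text
time: 46.4
eef_pos: [0.5615, 0.2761, 0.2281]
tcp_rot: [0.715, 0.699, -0.001, -0.001]
contact_force: [0.4, -1.0, -0.4]
opening: 0.937
```

```bash
python3 - <<'E'
from ov import *
G=(0,255,0);Rd=(0,0,255)
sq=(.556,.0385);wi=(.5315,-.0185);sl=(.575,-.065);ja=(.509,-.2885)
cv=[]
for p,r,rc,h in[(wi,.024,.0145,.088),(sl,.017,.0105,.092)]:
    cv+=[(circ(p,r,.006+h),G),(circ(p,rc,.121),Rd)]
cv+=[(circ(sq,.0145,.121),Rd),(box(sq,.042,.042,np.radians(-1),.096),G)]
draw("top",cv,(235,170,345,260),5,"pics/a.png")
draw("side",cv,(200,160,310,250),5,"pics/b.png")
a,b=cv2.imread("pics/a.png")[:,:400],cv2.imread("pics/b.png")[:,100:500]
cv2.imwrite("pics/p11.png",np.hstack([a,b]))
cv2.imwrite("pics/p12.png",read_camera("top")[:,:,::-1])
cv2.imwrite("pics/p13.png",read_camera("side")[:,:,::-1])
E
```

```text
(no output)
```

View pics/p11.png

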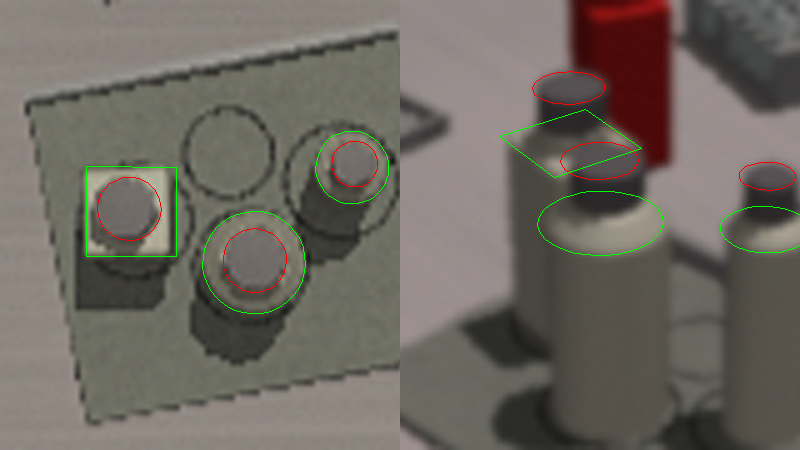

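View pics/p12.png

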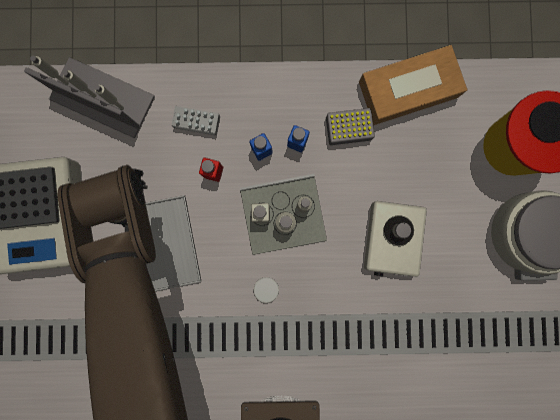

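View pics/p13.png

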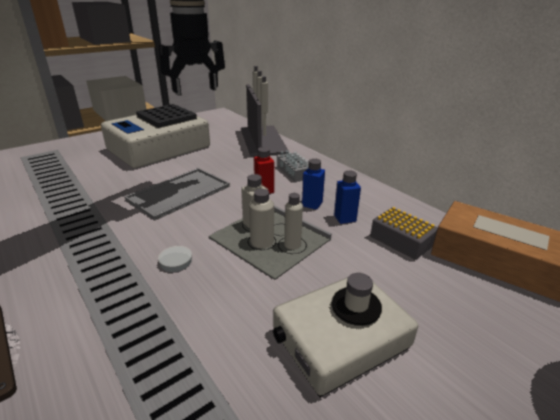

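All three bottles overlay their start outlines within about 2 mm. The jar stands upright on the pad at top view (400,230). The dish (265,290), tube rack (196,122) and tip box (350,127) are unmoved, and the arm is clear.

```bash
python3 -c "
from plant import *
s=get_state();print(s['time'],s['contact_force'],abs(s['dq']).max());print(ticket.sign_off())"
```

```text
46.6 [1.28455895e-01 1.57304588e-04 3.56270898e-01] 0.004937614130691259
the job is handed in; nothing more can be done
None
```

I stood the three bottles in the tray, put the jar in the middle of the mixer pad, then returned slim, wide and square to their starting spots. I handed the job in at 46.6 s of the 141 s allowed; sign-off reported no verdict.

- **Bottles:** In the last pictures all three stand upright and overlay their measured start outlines to about 2 mm, within the 15 mm allowed.
- **Jar:** It stands upright on the pad, about 2 mm from the centre (12 mm allowed).
- **Bystanders:** The dish, tube rack and tip box look unmoved.
- **Robot:** It was at rest and touching nothing at hand-in.
- **Disagreement:** The side camera sat about 2 mm off the top camera on all overlays, in line with the stated calibration error. The network's points were up to about 10 mm off in height, so I used edge and cap fits instead. The contact heights at each set-down confirmed those fits.

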